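# Make up two gauge kits at the inspection bench

### The job

Make up the two gauge kits from the stock on the bench: the thickest pin and the ring gauge go in the two-bay tray, one in each bay; in the three-bay tray the V-block goes in the middle bay, with the slimmest pin in one end bay and the plain setting block in the other. Everything stands the way up it stood on the bench, flat on the floor of its bay and let go. Leave the middle-sized pin and the jar where they stand.

Things in the scene. Friction and masses are not known exactly. Their poses are not given: they have to be found in the camera images.
- thick_pin_mid (a point): Plain steel gauge pin, an upright cylinder 36 mm in diameter and 50 mm tall, the thickest of the three pins. Starts standing on the bench. Point: its centre, 25 mm up; z is its axis, pointing up at the start. About 0.4 kg.
- middle_pin_mid (a point): Plain steel gauge pin, an upright cylinder 25 mm in diameter and 50 mm tall, the middle-sized of the three; it belongs to no kit and stays where it stands. Starts standing on the bench. Point: its centre, 25 mm up; z is its axis, pointing up at the start. About 0.19 kg.
- slim_pin_mid (a point): Plain steel gauge pin, an upright cylinder 14 mm in diameter and 50 mm tall, the slimmest of the three. Starts standing on the bench. Point: its centre, 25 mm up; z is its axis, pointing up at the start. About 0.06 kg.
- ring_gauge_mid (a point): Dark steel ring gauge lying flat: outer diameter 50 mm, hole 25 mm, 28 mm tall. About 0.32 kg. Point: its centre, 14 mm up; z is the axis of the hole, pointing up.
- vee_block_mid (a point): Dark steel V-block, 45 mm long (its x), 40 mm wide (its y), 36 mm tall, with a V-groove running along x in its top; both side faces are flat over the full height and can be gripped across the 40 mm. About 0.33 kg. Point: centre of its outline, 18 mm up; z up.
- setting_block_mid (a point): Plain bright steel block, 50 mm long (its x), 20 mm wide (its y), 32 mm tall. About 0.25 kg. Point: its centre, 16 mm up; z up.
- two_bay_tray: Black kit tray with grey rims, 80 mm (x) by 156 mm (y), with one divider: two square bays, 72 mm by 72 mm inside, centred at y = -38 and +38 mm. Fixed to the bench, so it cannot be pushed. Origin at the centre of its underside, z up, bays in a row along its own y. Floor 4 mm thick, rims and dividers 4 mm thick and 12 mm high over the bench (8 mm over the floor).
- three_bay_tray: Black kit tray with grey rims, 80 mm (x) by 232 mm (y), with two dividers: three square bays, 72 mm by 72 mm inside, centred at y = -76, 0 and +76 mm. Fixed to the bench, so it cannot be pushed. Origin at the centre of its underside, z up, bays in a row along its own y. Floor 4 mm thick, rims and dividers 4 mm thick and 12 mm high over the bench (8 mm over the floor).
- jar: Small closed round jar with a white cap, 40 mm in diameter, 55 mm tall, loose on the bench, not part of any kit; it stays where it stands. Origin at the centre of its underside.
There are look-alikes about, which are no part of the job. What is shaped like the part that bears thick_pin_mid but pink is not meant.

How it is judged:
At the end, for the whole second after the job is handed in: Each thing at rest in its bay (V-block middle, slim pin and setting block at opposite ends; thick pin and ring one per bay), flat on the floor: upright within 0.1 rad, resting height within 4 mm. Middle pin upright, it and the jar within 30 mm of their starts (x of thick_pin_mid in the frame of two_bay_tray between -0.034 and 0.034 m and z of thick_pin_mid in the frame of two_bay_tray between 0.025 and 0.033 m and angle between each of thick_pin_mid, ring_gauge_mid, vee_block_mid, slim_pin_mid, setting_block_mid, middle_pin_mid's own z axis and vertical below 0.1 rad and y of thick_pin_mid in the frame of two_bay_tray between -0.072 and 0.072 m and linear speed of each of thick_pin, ring_gauge, vee_block, slim_pin, setting_block below 0.02 m/s and x of ring_gauge_mid in the frame of two_bay_tray between -0.034 and 0.034 m and z of ring_gauge_mid in the frame of two_bay_tray between 0.014 and 0.022 m and y of ring_gauge_mid in the frame of two_bay_tray between -0.072 and 0.072 m and x of vee_block_mid in the frame of three_bay_tray between -0.034 and 0.034 m and z of vee_block_mid in the frame of three_bay_tray between 0.018 and 0.026 m and y of vee_block_mid in the frame of three_bay_tray between -0.034 and 0.034 m and x of slim_pin_mid in the frame of three_bay_tray between -0.034 and 0.034 m and z of slim_pin_mid in the frame of three_bay_tray between 0.025 and 0.033 m and y of slim_pin_mid in the frame of three_bay_tray between -0.11 and 0.11 m and x of setting_block_mid in the frame of three_bay_tray between -0.034 and 0.034 m and z of setting_block_mid in the frame of three_bay_tray between 0.016 and 0.024 m and y of setting_block_mid in the frame of three_bay_tray between -0.11 and 0.11 m and ((y of thick_pin_mid in the frame of two_bay_tray above 0.004 m and y of ring_gauge_mid in the frame of two_bay_tray below -0.004 m) or (y of thick_pin_mid in the frame of two_bay_tray below -0.004 m and y of ring_gauge_mid in the frame of two_bay_tray above 0.004 m)) and ((y of slim_pin_mid in the frame of three_bay_tray above 0.042 m and y of setting_block_mid in the frame of three_bay_tray below -0.042 m) or (y of slim_pin_mid in the frame of three_bay_tray below -0.042 m and y of setting_block_mid in the frame of three_bay_tray above 0.042 m)) and distance of each of middle_pin_mid, jar from where it was at the start of the episode below 0.03 m); the robot touches nothing.
It fails at once if the middle-sized pin is moved from its place (distance of middle_pin_mid from where it was at the start of the episode above 0.03 m).
It fails at once if the jar is moved from its place (distance of jar from where it was at the start of the episode above 0.03 m).
It also fails if it takes over 117 s, if anything falls off the work surface, if the arm or the gripper's body presses on something with over 40 N, if the wrist force passes 120 N, or if a joint passes its speed limit or range.

### The arm

A 7-joint arm with a two-finger parallel gripper is mounted at the origin on the work surface. World frame = base frame: x ahead of the robot, y to its left, z up, the work surface at z = 0. Lengths are in m, angles in rad, forces in N, time in s.
With the tool pointing down it reaches from about 0.4 to 0.875 m from the base axis. Payload 19.3 kg.
Tool frame: the origin (TCP) lies between the finger pads; the fingertips stand 25 mm ahead of it and the grasp point (between the pads) lies 6 mm ahead of it; x points along the fingers, z is the direction in which the jaws open and shut, and the axes are right-handed (so a half turn about x gives the same grasp; the last joint's range is limited). The gripper opens to 85 mm and grips with 20 to 120 N. Pads are 22 mm wide; open, the fingers measure 114 mm over their backs; the gripper's body (76 mm by 85 mm) begins 54 mm behind the grasp point. The pads swing forward as they close: fully open they stand 13 mm farther back than shut.
Start: joints at [-1.191, 0.521, -0.036, 1.599, 0.021, 1.021, -0.113], TCP at [0.272, 0.563, 0.256] pointing down, gripper open.
Joint ranges: [-2.91, 2.91], [-0.3, 2.13], [-1.5, 1.42], [0.17, 2.43], [-1.26, 4.41], [0.16, 1.93], [-2.52, 2.52]. Speed limits (rad/s): [1.89, 1.89, 2.39, 2.39, 3.01, 3.01, 3.01].

### API

Orientations are given as a rotation vector (axis times angle).
In Python, from cell import env gives the robot as it stands.
- The arm moves only by the tool jog_arm, never from a script. Its argument "increments" is one flat list of numbers, 5 for each row, row after row: the shift along the tool's x, y, z in m, then the turn about the tool's x in rad, then the closure in counts, from 0 (fully open) to 255 (shut). A call has 1 to 5 rows; each row shifts and turns the pose as measured when the row begins, along the tool's axes as they then stand; what a row does not reach is not made up. A row lasts 1/12 s, in which the tool goes at most 41.7 mm and 7.16 degrees, less where a joint would pass 70% of its speed; a pose out of reach is approached as far as the arm can. A call with a gripper value outside its range is refused whole. The fingers move at their own pace and stop on an object; the grip force is fixed at half the most. Time passes only in rows, so rows that do not move let the fingers close. It gives the time, the measured TCP pose, the force and the opening at its end, in the units of the state.
- env.observe(): the state, without advancing time (a new reading comes with each control period).
- env.capture(name): name is "scene" or "top"; returns a dict with "image" (420x560x3 uint8, red, green, blue), "fov_y" (degrees; the focal length in pixels is half the picture's height over the tangent of half this angle, whatever the lens; pixels are square), "cx", "cy" (the principal point, pixels), "k1" (the pictures are not rectified: a ray, as slopes to the right and down, at radius r is drawn at 1 + k1 r^2 times it, then the intrinsics apply), "T" (4x4, takes a point from camera to world coordinates). Camera axes: x right, y down, z forward; pixel columns grow to the right and rows downward; lengths in m; the calibration is good to about 2 mm. A picture is of the moment at which its call begins. There is no depth.
- env.close_job(): hands the job in, once; it reports no verdict.
Trained networks look in a picture, given as the dict that the camera call returned (one of the last four; its "shot" number tells which), for a name from the list of things; names that differ only in an ending like _2 or _b are one class to them, and where a whole thing is asked for, a point or a joint stands for the part that bears it (a point fixed in the world has none). Each returns a list of dicts, best first, with "score" (0 to 1); they miss things now and then, are a little off and sometimes report something else, mostly with a low value. They report only what shows in the picture. A call takes as long as a camera call. They do not tell look-alikes from the thing itself.
- env.recognise(picture, label): "rect" ([left, top, right, bottom] in pixels, round what is visible of it).
- env.trace(picture, label): "mask" (420x560 bool, what is visible of it) and "rect" ([left, top, right, bottom] in pixels, round what is visible of it).
The state is a dict: "time_s": time; "qpos": joint angles; "joint_velocities": joint speeds; "joint_torque": joint torques, N m; "eef_pos": TCP position; "eef_rot": TCP orientation; "contact_force": force on the tool from outside, world axes, zero at the start; "wrist_torque": the same for the moment, N m; "finger_gap": finger opening in m.
Only numpy, scipy, OpenCV 4.12 (cv2) and the standard library are available. Lean on these libraries where they do the work, as an engineer would, in place of code of your own. Each camera call takes 0.05 s, during which the arm holds its last target.

## Working session

There is one attempt and no reset: what is moved stays moved. The work goes in short steps, Python scripts to look and compute and a tool call to move; the robot and the scene stay as the last step left them, time stands still between calls to the robot, and variables do not carry over. Pictures are saved under pics/ and viewed, and the job is handed in when it is done.

Besides the shell and the picture viewer there is one more tool, called after "Emit:" as name(argument=value, ...) on one line, values as JSON. jog_arm: Moves the arm, as the interface text tells. Its arguments: {"type":"object","properties":{"increments":{"type":"array","items":{"type":"number"}}},"required":["increments"]}

```bash
ls; mkdir -p pics
python3 - <<'E'
from cell import env
import cv2
print(env.observe())
for n in("scene","top"):
    c=env.capture(n); cv2.imwrite(f"pics/{n}0.png",c["image"][:,:,::-1])
    print(n,{k:v for k,v in c.items() if k!="image"})
E
```

```text
pics
{'time_s': 0.0, 'qpos': array([-1.19121819,  0.52200032, -0.03633352,  1.59999926,  0.02121208,
        1.02107485, -0.11281782]), 'joint_velocities': array([-1.75353841e-03,  5.01802930e-04,  3.28323454e-03,  8.94961837e-04,
        2.34432822e-05, -1.48289458e-03, -1.89721683e-03]), 'joint_torque': array([ 2.28588169e-04, -9.27091885e+01,  1.97993740e+00, -3.69945717e+01,
        1.77949393e-02,  7.85513286e-03, -3.09385064e-05]), 'eef_pos': array([0.27162884, 0.56255587, 0.25573731]), 'eef_rot': array([-0.87247455,  1.38994035,  0.87140399]), 'contact_force': array([ 0.01413643, -0.55274161,  0.23118217]), 'wrist_torque': array([-0.01997894, -0.02194828,  0.02410749]), 'finger_gap': 0.08569236920452429}
scene {'fov_y': 50.6467383127182, 'cx': 280.2777083534615, 'cy': 212.84502282640372, 'k1': -0.034639119003164666, 'T': array([[ 0.30168947,  0.62918507, -0.7163167 ,  1.22218698],
       [ 0.95326152, -0.21215536,  0.21513386, -0.20115286],
       [-0.01661141, -0.74774077, -0.66378295,  0.68008146],
       [ 0.        ,  0.        ,  0.        ,  1.        ]]), 'shot': 1}
top {'fov_y': 53.74004773162618, 'cx': 280.57344758578677, 'cy': 207.02355055868858, 'k1': -0.05600875401775182, 'T': array([[-2.60850840e-02, -9.93415227e-01,  1.11560549e-01,
         4.48471094e-01],
       [-9.99656630e-01,  2.61998152e-02, -4.37715644e-04,
         8.47146113e-03],
       [-2.48803238e-03, -1.11533660e-01, -9.93757542e-01,
         1.05908654e+00],
       [ 0.00000000e+00,  0.00000000e+00,  0.00000000e+00,
         1.00000000e+00]]), 'shot': 2}
```

View pics/scene0.png

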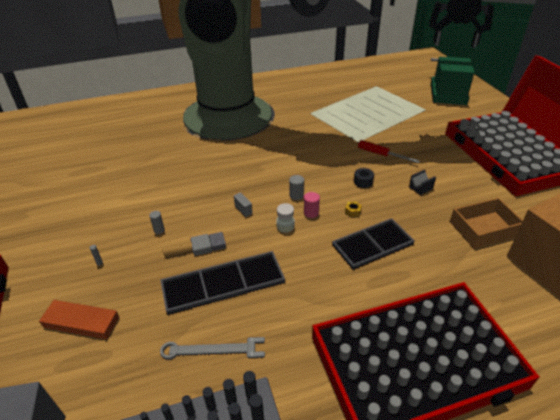

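View pics/top0.png

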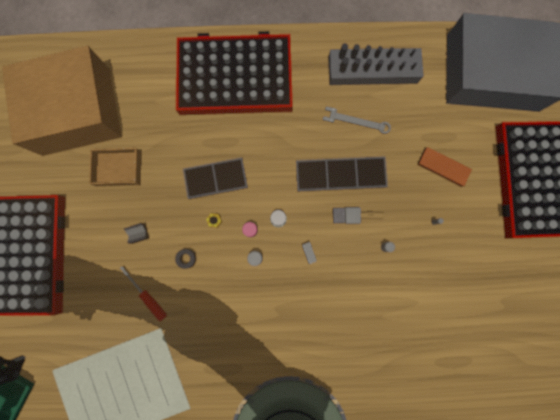

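```bash
cat > h.py <<'E'
import numpy as np, cv2, pickle
from scipy.optimize import minimize
def proj(c,P):
    T=c["T"];P=np.atleast_2d(P);q=(P-T[:3,3])@T[:3,:3]
    s=q[:,:2]/q[:,2:3]; r2=(s**2).sum(1,keepdims=True); s=s*(1+c["k1"]*r2)
    f=210/np.tan(np.radians(c["fov_y"])/2)
    return s*f+[c["cx"],c["cy"]]
def unproj(c,uv,z):
    f=210/np.tan(np.radians(c["fov_y"])/2)
    d=(np.array(uv,float)-[c["cx"],c["cy"]])/f; s=d.copy()
    for _ in range(10): s=d/(1+c["k1"]*(s@s))
    T=c["T"]; ray=T[:3,:3]@np.array([s[0],s[1],1.]); t=(z-T[2,3])/ray[2]
    return T[:3,3]+t*ray
def cyl(d,h,z0=0):
    a=np.linspace(0,2*np.pi,40,endpoint=False); c=np.c_[np.cos(a),np.sin(a)]*d/2
    return np.r_[np.c_[c,0*a+z0],np.c_[c,0*a+z0+h]]
def box(l,w,h,z0=0):
    return np.array([[x,y,z] for x in(-l/2,l/2) for y in(-w/2,w/2) for z in(z0,z0+h)])
M={"thick_pin_mid":cyl(.036,.05),"middle_pin_mid":cyl(.025,.05),"slim_pin_mid":cyl(.014,.05),"ring_gauge_mid":cyl(.05,.028),
"vee_block_mid":box(.045,.04,.036),"setting_block_mid":box(.05,.02,.032),"two_bay_tray":box(.08,.156,.012),"three_bay_tray":box(.08,.232,.012),"jar":cyl(.04,.055)}
def place(m,p):
    c,s=np.cos(p[2]),np.sin(p[2]); return m@np.array([[c,s,0],[-s,c,0],[0,0,1]])+[p[0],p[1],0]
def hull(c,P): return cv2.convexHull(proj(c,P).astype(np.float32))[:,0]
def iou(c,mask,P,S=4):
    h=hull(c,P); r=np.zeros((420*S,560*S),np.uint8)
    cv2.fillConvexPoly(r,np.round(((h+.5)*S-.5)*16).astype(np.int32),1,shift=4)
    m=np.kron(mask.astype(np.uint8),np.ones((S,S),np.uint8))
    return (r&m).sum()/max(1,(r|m).sum())
def crop(c,mask,pad=12):
    return mask
def fit(obs,name,p0,yaw):
    m=M[name]
    def cost(v):
        p=[v[0],v[1],v[2] if yaw else 0]
        return -sum(iou(c,k,place(m,p)) for c,k in obs)/len(obs)
    best=None
    for y in ([0,.4,.8,1.2,-.4,-.8,-1.2,1.57] if yaw else [0]):
        x0=[p0[0],p0[1],y][:3 if yaw else 2]
        if yaw:
            v=cost(x0)
            if best is None or v<best[0]: best=(v,x0)
        else: best=(0,x0)
    x0=best[1]; n=len(x0)
    sim=np.array([x0]+[np.add(x0,[(.008,.008,.25)[j]*(i==j) for j in range(n)]) for i in range(n)])
    r=minimize(cost,x0,method="Nelder-Mead",options=dict(initial_simplex=sim,xatol=2e-4,fatol=1e-4,maxiter=120))
    return r.x,-r.fun
E
cat > look.py <<'E'
from cell import env
from h import *
import sys
names=sys.argv[1:] or list(M)
C={n:env.capture(n) for n in("scene","top")}
out={}
for nm in names:
    for n,c in C.items():
        R=env.trace(c,nm)
        out[nm,n]=R
        for r in R[:4]:
            ys,xs=np.nonzero(r["mask"])
            print(nm,n,round(r["score"],2),np.round(r["rect"]).astype(int),len(xs), np.round(unproj(c,[xs.mean(),ys.mean()],M[nm][:,2].max()/2)[:2],3) if len(xs) else '')
pickle.dump((C,out),open("look.pkl","wb"))
E
python3 look.py
```

```text
thick_pin_mid scene 0.77 [302 191 320 219] 368 [0.507 0.087]
thick_pin_mid top 0.67 [247 254 262 262] 153 [0.441 0.076]
thick_pin_mid top 0.53 [246 224 259 236] 162 [0.509 0.086]
middle_pin_mid scene 0.64 [150 209 165 235] 281 [ 0.457 -0.255]
middle_pin_mid scene 0.62 [356 166 373 190] 346 [0.454 0.243]
middle_pin_mid top 0.44 [380 241 393 252] 122 [ 0.459 -0.256]
slim_pin_mid scene 0.51 [ 90 245 104 267] 172 [ 0.517 -0.385]
ring_gauge_mid scene 0.89 [355 169 373 188] 366 [0.442 0.251]
ring_gauge_mid top 0.72 [173 249 195 273] 296 [0.443 0.25 ]
vee_block_mid scene 0.83 [409 170 437 196] 464 [0.51  0.372]
vee_block_mid top 0.61 [125 222 148 241] 415 [0.51  0.373]
setting_block_mid scene 0.6 [235 196 256 215] 282 [ 0.449 -0.058]
setting_block_mid scene 0.34 [408 171 436 197] 464 [0.508 0.373]
setting_block_mid top 0.7 [302 243 315 263] 166 [ 0.45  -0.059]
two_bay_tray scene 0.77 [334 219 413 269] 2259 [0.648 0.174]
two_bay_tray top 0.84 [183 155 247 195] 1901 [0.645 0.177]
three_bay_tray scene 0.82 [164 251 283 316] 4293 [ 0.651 -0.154]
three_bay_tray top 0.98 [295 160 388 189] 2858 [ 0.648 -0.151]
jar scene 0.78 [277 203 292 230] 476 [0.535 0.016]
jar scene 0.19 [331 218 414 268] 2298 [0.667 0.161]
jar top 0.75 [268 215 284 227] 210 [0.535 0.016]
```

Run:
```python
from h import *
C,out=pickle.load(open("look.pkl","rb"))
a=C["top"]["image"][205:275,115:455,::-1]; a=cv2.resize(a,None,fx=2.3,fy=2.3,interpolation=cv2.INTER_CUBIC)
b=C["scene"]["image"][155:275,80:440,::-1]; b=cv2.resize(b,None,fx=2.17,fy=2.17,interpolation=cv2.INTER_CUBIC)
w=min(a.shape[1],b.shape[1]); cv2.imwrite("pics/c1.png",np.vstack([a[:,:w],b[:,:w]]))
```

```text
(no output)
```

View pics/c1.png

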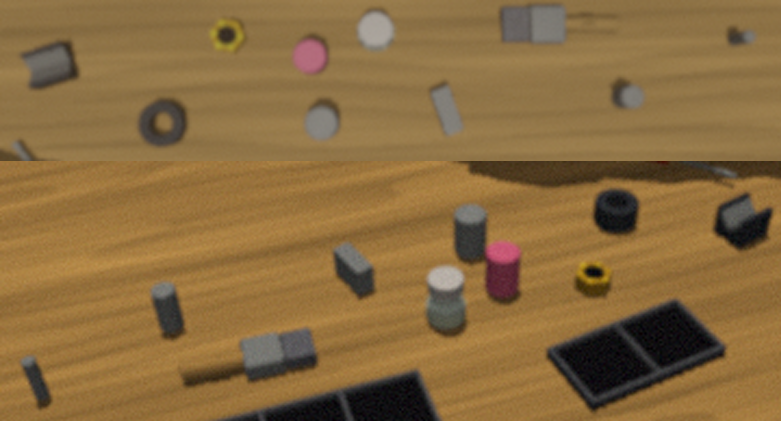

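```bash
cat > fitall.py <<'E'
from h import *
C,out=pickle.load(open("look.pkl","rb"))
guess={"thick_pin_mid":(.441,.076),"middle_pin_mid":(.457,-.256),"slim_pin_mid":(.517,-.385),"ring_gauge_mid":(.443,.25),"vee_block_mid":(.51,.373),"setting_block_mid":(.45,-.058),"jar":(.535,.016),"two_bay_tray":(.647,.176),"three_bay_tray":(.65,-.152)}
def cmask(c,nm,g):
    im=cv2.GaussianBlur(c["image"],(0,0),.6).astype(float); sat=(im[...,0]-im[...,2])/(im.max(2)+15)
    h=hull(c,place(M[nm],(*g,0))); r=np.zeros((420,560),np.uint8); cv2.fillConvexPoly(r,np.round(h).astype(np.int32),1)
    near=cv2.dilate(r,np.ones((9,9),np.uint8))
    wood=np.median(sat[(cv2.dilate(r,np.ones((25,25),np.uint8))>0)&(near==0)])
    m=((sat<wood*.55)&(near>0)).astype(np.uint8)
    n,l,s,_=cv2.connectedComponentsWithStats(m); k=1+np.argmax(s[1:,4]); m=(l==k).astype(np.uint8)
    cs,_=cv2.findContours(m,cv2.RETR_EXTERNAL,cv2.CHAIN_APPROX_NONE); cv2.drawContours(m,cs,-1,1,-1)
    return m>0
res={}
vis={n:cv2.resize(c["image"][:,:,::-1],None,fx=4,fy=4,interpolation=cv2.INTER_CUBIC) for n,c in C.items()}
for nm,g in guess.items():
    yaw="block" in nm or "tray" in nm
    for src in("net","col"):
        obs=[]
        for n,c in C.items():
            if src=="net":
                k=[r["mask"] for r in out[nm,n] if r["mask"].any() and np.linalg.norm(unproj(c,np.argwhere(r["mask"]).mean(0)[::-1],M[nm][:,2].max()/2)[:2]-g)<.02]
                if k: obs.append((c,k[0]))
            else: obs.append((c,cmask(c,nm,g)))
        if obs:
            p,v=fit(obs,nm,g,yaw); each=[fit([o],nm,p[:2],yaw)[0].round(4).tolist() for o in obs]
            print(nm,src,p.round(4),round(v,3),each)
            res[nm,src]=p
            for n,c in C.items():
                hh=hull(c,place(M[nm],(p[0],p[1],p[2] if yaw else 0)))
                cv2.polylines(vis[n],[np.round((hh+.5)*4).astype(np.int32)],True,(0,255,0) if src=="net" else (255,0,255),1)
pickle.dump(res,open("res.pkl","wb"))
for n in vis: cv2.imwrite(f"/tmp/{n}_fit.png",vis[n])
a=vis["top"]
cv2.imwrite("pics/f1.png",a[600:1090,460:1060+180]); cv2.imwrite("pics/f2.png",a[600:1060,1080:1860])
b=vis["scene"]; cv2.imwrite("pics/f3.png",b[640:1100,1000:1770]);cv2.imwrite("pics/f4.png",b[740:1300,320:1100])
E
python3 fitall.py
```

```text
thick_pin_mid net [0.4407 0.074 ] 0.802 [[0.4407, 0.074]]
thick_pin_mid col [0.4394 0.0752] 0.876 [[0.4394, 0.0752], [0.4394, 0.0755]]
middle_pin_mid net [ 0.4584 -0.2553] 0.914 [[0.4573, -0.255], [0.4587, -0.2554]]
middle_pin_mid col [ 0.4581 -0.2555] 0.791 [[0.4563, -0.255], [0.4581, -0.2555]]
slim_pin_mid net [ 0.5175 -0.3846] 0.879 [[0.5173, -0.3847]]
slim_pin_mid col [ 0.517 -0.385] 0.639 [[0.5172, -0.3845], [0.5176, -0.3854]]
ring_gauge_mid net [0.4425 0.2507] 0.868 [[0.442, 0.2512], [0.4425, 0.2497]]
ring_gauge_mid col [0.4418 0.2497] 0.765 [[0.4408, 0.2508], [0.4423, 0.2485]]
vee_block_mid net [0.5101 0.3725 0.2986] 0.894 [[0.51, 0.3722, 0.2787], [0.5101, 0.3728, -1.2642]]
vee_block_mid col [ 0.5091  0.3748 -1.1128] 0.74 [[0.5101, 0.3733, -1.0553], [0.5085, 0.3772, -0.0013]]
setting_block_mid net [ 0.4498 -0.0586  0.2743] 0.867 [[0.4481, -0.0585, 0.2734], [0.4493, -0.0593, 0.3159]]
setting_block_mid col [ 0.4497 -0.0596  0.2772] 0.887 [[0.4487, -0.0593, 0.2062], [0.4495, -0.0596, 0.3168]]
jar net [0.5341 0.0162] 0.887 [[0.5348, 0.0165], [0.5341, 0.0162]]
jar col [0.536  0.0156] 0.881 [[0.535, 0.0165], [0.536, 0.0156]]
two_bay_tray net [0.6458 0.1763 0.1775] 0.959 [[0.6461, 0.1768, 0.1902], [0.6457, 0.1761, 0.1649]]
two_bay_tray col [0.6461 0.1754 0.1677] 0.927 [[0.6461, 0.1758, 0.1553], [0.6466, 0.1761, 0.1676]]
three_bay_tray net [ 0.6487 -0.1508  0.021 ] 0.977 [[0.649, -0.1505, 0.0188], [0.6485, -0.1509, 0.0223]]
three_bay_tray col [ 0.6491 -0.1504  0.0208] 0.948 [[0.6488, -0.1504, 0.0227], [0.6503, -0.15, 0.0213]]
```

View pics/f1.png

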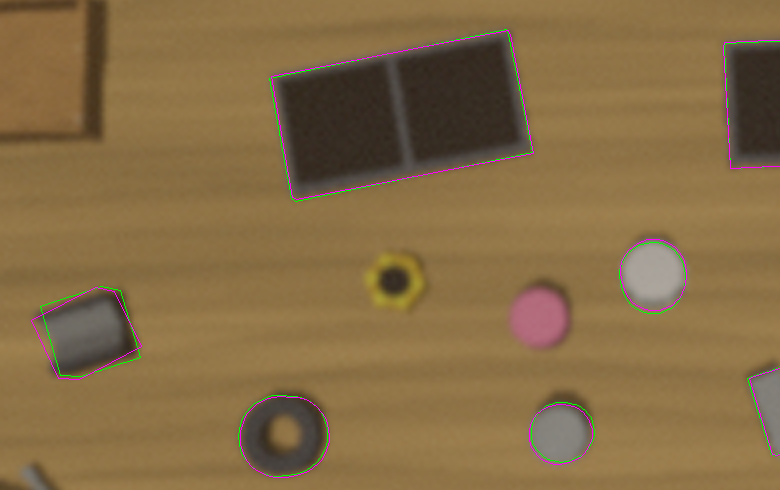

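View pics/f2.png

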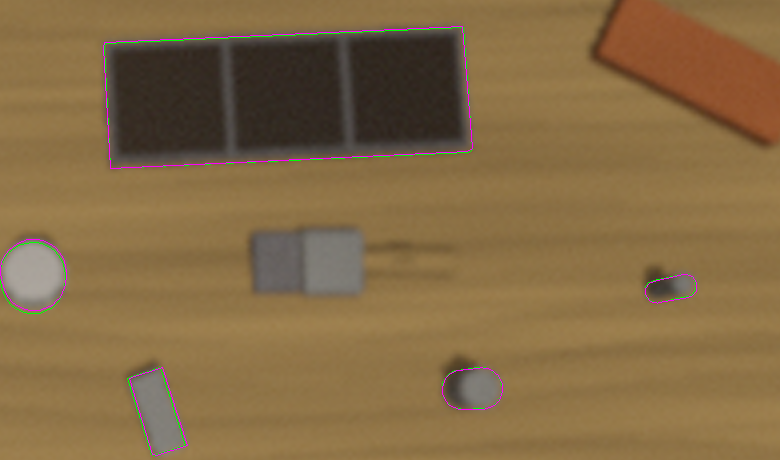

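View pics/f3.png

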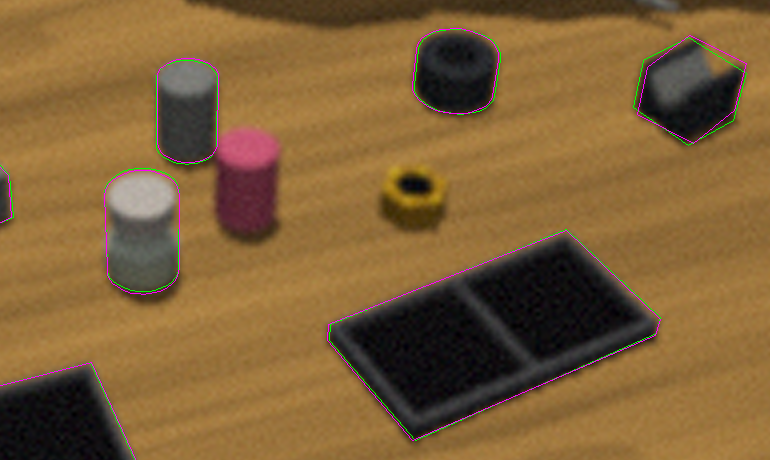

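View pics/f4.png

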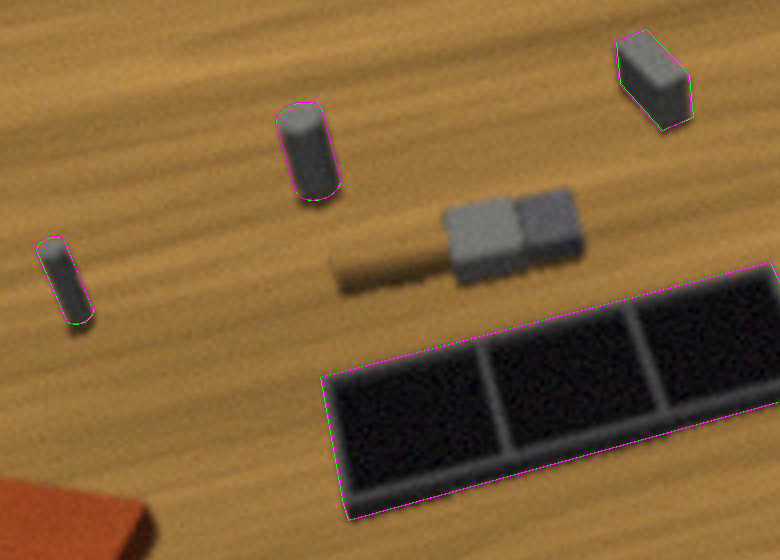

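```bash
cat > d.py <<'E'
# usage: d.py x y z jawdeg : remaining motion in tool axes
from cell import env
import sys, numpy as np
from scipy.spatial.transform import Rotation as R
s=env.observe(); Rm=R.from_rotvec(s["eef_rot"]).as_matrix(); p=s["eef_pos"]
ang=np.degrees(np.arctan2(Rm[1,2],Rm[0,2]))
print("t",round(s["time_s"],2),"pos",p.round(4),"jawdeg",round(ang,1),"xdown",Rm[:,0].round(3),"gap",round(s["finger_gap"],4),"F",np.round(s["contact_force"],1),"q",s["qpos"].round(2))
if len(sys.argv)>3:
    t=np.array(list(map(float,sys.argv[1:4]))); d=Rm.T@(t-p)
    print("delta tool mm",(d*1e3).round(1),"rows>=",np.ceil(np.linalg.norm(d)/.0417))
    if len(sys.argv)>4:
        e=(float(sys.argv[4])-ang+90)%180-90
        # turn about tool x (down) positive = clockwise seen from above
        print("turn about x rad",round(-np.radians(e)*1,4))
E
python3 - <<'E'
from h import *
C,out=pickle.load(open("look.pkl","rb")); nm="vee_block_mid"
obs=[(c,out[nm,n][0]["mask"]) for n,c in C.items()]
m=M[nm]
def cost(p): return -sum(iou(c,k,place(m,p)) for c,k in obs)/2
for y0 in(-1.27,.3):
    x0=np.array([.51,.3725,y0]); r=minimize(cost,x0,method="Nelder-Mead",options=dict(initial_simplex=np.array([x0,x0+[.004,0,0],x0+[0,.004,0],x0+[0,0,.1]]),maxiter=100)); print(r.x,r.fun)
E
python3 d.py .51 .3725 .15 17
```

```text
[ 0.50945919  0.3731254  -1.31342814] -0.8807859518595731
[0.51024167 0.37263443 0.28164196] -0.8951780896766042
t 1.1 pos [0.2717 0.5628 0.2563] jawdeg 64.2 xdown [-0. -0. -1.] gap 0.0856 F [ 0.4 -0.2 -0.6] q [-1.19  0.52 -0.04  1.6   0.02  1.02 -0.11]
delta tool mm [ 106.3 -297.3  -67.8] rows>= 8.0
turn about x rad 0.8242
```

Run:
```python
from h import *
C,out=pickle.load(open("look.pkl","rb"))
V=[]
for n,(x,y) in (("top",(136,231)),("scene",(423,183))):
    im=C[n]["image"][y-18:y+18,x-20:x+20,::-1]
    im=cv2.resize(im,None,fx=9,fy=9,interpolation=cv2.INTER_CUBIC); im=np.clip(im.astype(float)*1.7,0,255).astype(np.uint8)
    for p,col in(((.5095,.3731,-1.3),(0,255,0)),):
        for z0 in(0,.036):
            b=proj(C[n],place(np.array([[a,b,z0] for a,b in((-.0225,-.02),(.0225,-.02),(.0225,.02),(-.0225,.02))]),p))
            cv2.polylines(im,[np.round((b-[x-20,y-18]+.5)*9).astype(int).astype(np.int32)],True,col,1)
    V.append(im)
cv2.imwrite("pics/v.png",np.hstack(V))
```

```text
(no output)
```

View pics/v.png

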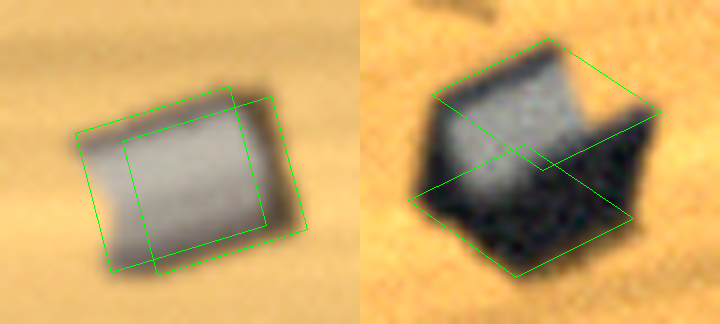

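```bash
cat > plan.py <<'E'
# plan.py x y z jawdeg [step_mm]
from cell import env
import sys, numpy as np
from scipy.spatial.transform import Rotation as R
s=env.observe(); Rm=R.from_rotvec(s["eef_rot"]).as_matrix(); p=s["eef_pos"].copy()
ang=np.degrees(np.arctan2(Rm[1,2],Rm[0,2]))
a=list(map(float,sys.argv[1:])); t=np.array(a[:3]); tgt=a[3] if len(a)>3 else ang; st=(a[4] if len(a)>4 else 36)/1e3
e=(tgt-ang+90)%180-90 if len(a)>3 else 0
n=int(max(1,np.ceil(np.linalg.norm(t-p)/st),np.ceil(abs(np.radians(e))/.115)))
print("t",round(s["time_s"],2),"pos",p.round(4),"jaw",round(ang,1),"xax",Rm[:,0].round(3),"gap",round(s["finger_gap"],4),"F",np.round(s["contact_force"],1),"q1,7",s["qpos"][[0,6]].round(2),"n",n)
dw=(t-p)/n; dr=-np.radians(e)/n
for i in range(n):
    d=Rm.T@dw; print(*d.round(4),round(dr,3)); Rm=Rm@R.from_rotvec([dr,0,0]).as_matrix()
E
python3 plan.py .5095 .3731 .12 15.5
```

```text
t 1.1 pos [0.2717 0.5628 0.2563] jaw 64.2 xax [-0. -0. -1.] gap 0.0856 F [ 0.4 -0.2 -0.6] q1,7 [-1.19 -0.11] n 10
0.0136 -0.0297 -0.0067 0.085
0.0136 -0.0301 -0.0042 0.085
0.0136 -0.0304 -0.0016 0.085
0.0136 -0.0304 0.001 0.085
0.0136 -0.0302 0.0035 0.085
0.0136 -0.0298 0.0061 0.085
0.0136 -0.0292 0.0086 0.085
0.0136 -0.0283 0.011 0.085
0.0136 -0.0273 0.0134 0.085
0.0136 -0.0261 0.0157 0.085
```

Emit:
jog_arm(increments=[0.0136,-0.0297,-0.0067,0.085,0,0.0136,-0.0301,-0.0042,0.085,0,0.0136,-0.0304,-0.0016,0.085,0,0.0136,-0.0304,0.001,0.085,0,0.0136,-0.0302,0.0035,0.085,0])

```text
time_s: 1.52
eef_pos: [0.3887, 0.4715, 0.1885]
eef_rot: [-0.536, 1.499, 0.548]
contact_force: [0.9, 0.7, -0.3]
finger_gap: 0.0854
```

```bash
python3 plan.py .5095 .3731 .12 15.5
```

```text
t 1.52 pos [0.3887 0.4715 0.1885] jaw 39.7 xax [-0.     0.008 -1.   ] gap 0.0854 F [ 0.9  0.7 -0.3] q1,7 [-1.03 -0.23] n 5
0.0135 -0.0307 0.0059 0.085
0.0135 -0.0301 0.0085 0.085
0.0135 -0.0292 0.011 0.085
0.0135 -0.0282 0.0134 0.085
0.0135 -0.027 0.0158 0.085
```

Emit:
jog_arm(increments=[0.0135,-0.0307,0.0059,0.085,0,0.0135,-0.0301,0.0085,0.085,0,0.0135,-0.0292,0.011,0.085,0,0.0135,-0.0282,0.0134,0.085,0,0.0135,-0.027,0.0158,0.085,0])

```text
time_s: 1.93
eef_pos: [0.5139, 0.3671, 0.1176]
eef_rot: [-0.187, 1.559, 0.202]
contact_force: [0.4, 0.3, -0.8]
finger_gap: 0.0855
```

```bash
python3 plan.py .5095 .3731 .031 15.5
```

```text
t 1.93 pos [0.5139 0.3671 0.1176] jaw 14.2 xax [ 0.001  0.01  -1.   ] gap 0.0855 F [ 0.4  0.3 -0.8] q1,7 [-0.82 -0.32] n 3
0.0289 0.002 -0.001 -0.008
0.0289 0.0021 -0.001 -0.008
0.0289 0.0021 -0.001 -0.008
```

Emit:
jog_arm(increments=[0.025,0.002,-0.001,-0.008,0,0.025,0.002,-0.001,-0.008,0,0.015,0.002,-0.001,-0.008,0,0,0,0,0,0])

```text
time_s: 2.27
eef_pos: [0.5165, 0.3642, 0.048]
eef_rot: [-0.196, 1.557, 0.203]
contact_force: [-0.1, -0.3, -0.8]
finger_gap: 0.0856
```

```bash
python3 plan.py .5095 .3731 .031 15.5
```

```text
t 2.27 pos [0.5165 0.3642 0.048 ] jaw 14.6 xax [ 0.004  0.005 -1.   ] gap 0.0856 F [-0.1 -0.3 -0.8] q1,7 [-0.8 -0.3] n 1
0.017 0.0103 -0.0046 -0.016
```

Emit:
jog_arm(increments=[0,0.0103,-0.0046,-0.016,0,0,0,0,0,0])

```text
time_s: 2.43
eef_pos: [0.509, 0.3733, 0.0481]
eef_rot: [-0.209, 1.556, 0.216]
contact_force: [-0.6, 1.0, 0.8]
finger_gap: 0.0854
```

```bash
python3 plan.py .5095 .3731 .031 15.5
```

```text
t 2.43 pos [0.509  0.3733 0.0481] jaw 15.5 xax [ 0.003  0.005 -1.   ] gap 0.0854 F [-0.6  1.   0.8] q1,7 [-0.82 -0.3 ] n 1
0.0171 -0.0004 0.0003 0.0
```

Emit:
jog_arm(increments=[0.017,0,0,0,0,0,0,0,0,0,0,0,0,0,255,0,0,0,0,255,0,0,0,0,255])

```text
time_s: 2.85
eef_pos: [0.51, 0.377, 0.0371]
eef_rot: [-0.208, 1.551, 0.221]
contact_force: [1.0, -0.2, -0.2]
finger_gap: 0.0516
```

Emit:
jog_arm(increments=[0,0,0,0,255,0,0,0,0,255,0,0,0,0,255])

```text
time_s: 3.1
eef_pos: [0.5104, 0.3774, 0.0393]
eef_rot: [-0.207, 1.549, 0.222]
contact_force: [0.2, 0.3, -4.3]
finger_gap: 0.0391
```

```bash
python3 plan.py .649 -.1505 .13 0
```

```text
t 3.1 pos [0.5104 0.3774 0.0393] jaw 15.7 xax [ 0.01   0.011 -1.   ] gap 0.0391 F [ 0.2  0.3 -4.3] q1,7 [-0.82 -0.3 ] n 16
-0.0059 -0.0341 -0.0005 0.017
-0.0059 -0.0341 0.0001 0.017
-0.0059 -0.0341 0.0007 0.017
-0.0059 -0.034 0.0012 0.017
-0.0059 -0.034 0.0018 0.017
-0.0059 -0.034 0.0024 0.017
-0.0059 -0.0339 0.003 0.017
-0.0059 -0.0339 0.0036 0.017
-0.0059 -0.0338 0.0041 0.017
-0.0059 -0.0337 0.0047 0.017
-0.0059 -0.0337 0.0053 0.017
-0.0059 -0.0336 0.0059 0.017
-0.0059 -0.0334 0.0064 0.017
-0.0059 -0.0333 0.007 0.017
-0.0059 -0.0332 0.0076 0.017
-0.0059 -0.0331 0.0081 0.017
```

Emit:
jog_arm(increments=[-0.03,0,0,0,255,-0.035,0,0,0,255,-0.02,-0.02,0,0.017,255,-0.01,-0.034,0.001,0.017,255,0,-0.034,0.001,0.017,255])

```text
time_s: 3.52
eef_pos: [0.5303, 0.2964, 0.1359]
eef_rot: [-0.173, 1.556, 0.191]
contact_force: [1.4, -0.6, -4.1]
finger_gap: 0.0387
```

```bash
python3 plan.py .650 -.1465 .12 1
```

```text
t 3.52 pos [0.5303 0.2964 0.1359] jaw 13.3 xax [ 0.006  0.012 -1.   ] gap 0.0387 F [ 1.4 -0.6 -4.1] q1,7 [-0.72 -0.23] n 13
0.0009 -0.0353 0.0011 0.016
0.0009 -0.0353 0.0017 0.016
0.0009 -0.0352 0.0023 0.016
0.0009 -0.0352 0.0029 0.016
0.0009 -0.0351 0.0034 0.016
0.0009 -0.0351 0.004 0.016
0.0009 -0.035 0.0046 0.016
0.0009 -0.0349 0.0052 0.016
0.0009 -0.0348 0.0058 0.016
0.0009 -0.0347 0.0063 0.016
0.0009 -0.0346 0.0069 0.016
0.0009 -0.0345 0.0075 0.016
0.0009 -0.0344 0.008 0.016
```

Emit:
jog_arm(increments=[0.0009,-0.0353,0.0011,0.016,255,0.0009,-0.0353,0.0017,0.016,255,0.0009,-0.0352,0.0023,0.016,255,0.0009,-0.0352,0.0029,0.016,255,0.0009,-0.0351,0.0034,0.016,255])

```text
time_s: 3.93
eef_pos: [0.5774, 0.1198, 0.1317]
eef_rot: [-0.108, 1.558, 0.129]
contact_force: [0.7, 0.6, -3.4]
finger_gap: 0.0386
```

Emit:
jog_arm(increments=[0.0009,-0.0351,0.004,0.016,255,0.0009,-0.035,0.0046,0.016,255,0.0009,-0.0349,0.0052,0.016,255,0.0009,-0.0348,0.0058,0.016,255,0.0009,-0.0347,0.0063,0.016,255])

```text
time_s: 4.35
eef_pos: [0.6239, -0.0599, 0.1252]
eef_rot: [-0.041, 1.562, 0.063]
contact_force: [0.2, 0.9, -2.8]
finger_gap: 0.0387
```

```bash
python3 plan.py .650 -.1465 .12 1
```

```text
t 4.35 pos [ 0.6239 -0.0599  0.1252] jaw 3.8 xax [ 0.008  0.014 -1.   ] gap 0.0387 F [ 0.2  0.9 -2.8] q1,7 [-0.12  0.24] n 3
0.0014 -0.0294 0.0068 0.016
0.0014 -0.0293 0.0072 0.016
0.0014 -0.0292 0.0077 0.016
```

Emit:
jog_arm(increments=[0.0014,-0.0294,0.0075,0.016,255,0.0014,-0.0293,0.0075,0.016,255,0.01,-0.02,0.0077,0.016,255,0.015,0,0,0,255,0.01,0,0,0,255])

```text
time_s: 4.77
eef_pos: [0.6518, -0.1531, 0.087]
eef_rot: [0.004, 1.56, 0.01]
contact_force: [0.0, 1.2, -4.4]
finger_gap: 0.0387
```

```bash
python3 plan.py .650 -.1465 .060 1
```

```text
t 4.77 pos [ 0.6518 -0.1531  0.087 ] jaw 0.2 xax [ 0.011  0.009 -1.   ] gap 0.0387 F [ 0.   1.2 -4.4] q1,7 [0.03 0.32] n 1
0.0271 0.0064 -0.0021 -0.014
```

Emit:
jog_arm(increments=[0.015,0.0064,-0.0021,-0.014,255,0.008,0,0,0,255,0,0,0,0,255])

```text
time_s: 5.02
eef_pos: [0.6482, -0.1457, 0.0603]
eef_rot: [-0.006, 1.563, 0.022]
contact_force: [0.1, 0.8, -2.7]
finger_gap: 0.0388
```

```bash
python3 plan.py .650 -.1465 .044 1
```

```text
t 5.02 pos [ 0.6482 -0.1457  0.0603] jaw 1.0 xax [ 0.007  0.01  -1.   ] gap 0.0388 F [ 0.1  0.8 -2.7] q1,7 [0.03 0.33] n 1
0.0163 -0.0009 0.0016 0.0
```

Emit:
jog_arm(increments=[0.01,0,0.001,0,255,0.005,0,0,0,255,0.001,0,0,0,255])

```text
time_s: 5.27
eef_pos: [0.65, -0.144, 0.0439]
eef_rot: [-0.007, 1.563, 0.023]
contact_force: [-0.1, 0.1, -3.4]
finger_gap: 0.039
```

```bash
python3 plan.py .650 -.1465 .044 1;  python3 - <<'E'
from cell import env
import cv2,numpy as np
c=env.capture("scene"); im=c["image"][200:330,140:320,::-1]
cv2.imwrite("pics/p1.png",cv2.resize(im,None,fx=4,fy=4,interpolation=cv2.INTER_CUBIC))
E
```

```text
t 5.27 pos [ 0.65   -0.144   0.0439] jaw 1.1 xax [ 0.008  0.01  -1.   ] gap 0.039 F [-0.1  0.1 -3.4] q1,7 [0.03 0.33] n 1
-0.0001 -0.0025 -0.0 0.002
```

View pics/p1.png

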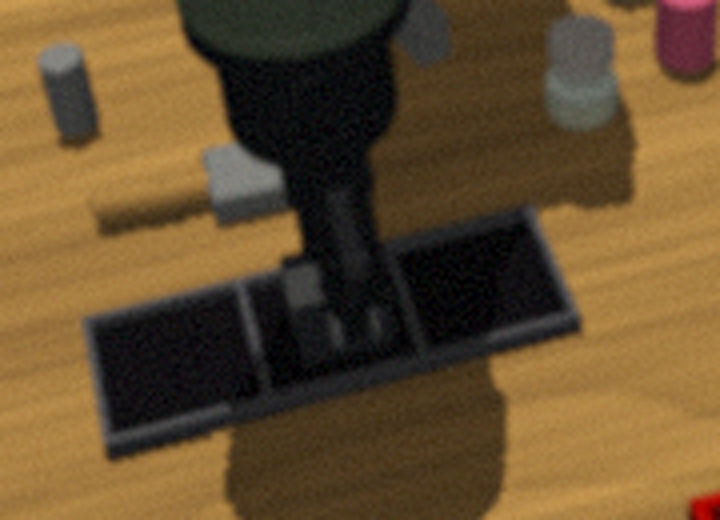

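Emit:
jog_arm(increments=[0.001,-0.001,0,0,255,0.001,0,0,0,255])

```text
time_s: 5.48
eef_pos: [0.6504, -0.145, 0.0425]
eef_rot: [-0.008, 1.562, 0.024]
contact_force: [-0.9, 0.4, -4.1]
finger_gap: 0.0387
```

Emit:
jog_arm(increments=[0.001,0,0,0,255,0.001,0,0,0,255])

```text
time_s: 5.65
eef_pos: [0.6506, -0.1449, 0.0422]
eef_rot: [-0.007, 1.561, 0.024]
contact_force: [-9.0, 2.1, 17.2]
finger_gap: 0.0386
```

Emit:
jog_arm(increments=[-0.001,0,0,0,120,0,0,0,0,120,0,0,0,0,90,0,0,0,0,90])

```text
time_s: 5.98
eef_pos: [0.6519, -0.1454, 0.0453]
eef_rot: [-0.007, 1.558, 0.023]
contact_force: [-0.2, -0.3, -0.1]
finger_gap: 0.0552
```

```bash
python3 plan.py .650 -.1465 .12 1
```

```text
t 5.98 pos [ 0.6519 -0.1454  0.0453] jaw 1.1 xax [ 0.013  0.01  -1.   ] gap 0.0552 F [-0.2 -0.3 -0.1] q1,7 [0.03 0.33] n 3
-0.0249 -0.0001 -0.0003 0.001
-0.0249 -0.0001 -0.0003 0.001
-0.0249 -0.0001 -0.0003 0.001
```

Emit:
jog_arm(increments=[-0.03,0,0,0,100,-0.03,0,0,0,100,-0.02,-0.025,-0.014,0,110,0,-0.03,-0.017,0,120,0,-0.03,-0.017,0,120])

```text
time_s: 6.4
eef_pos: [0.6074, -0.2259, 0.1262]
eef_rot: [-0.014, 1.557, 0.035]
contact_force: [0.3, -1.2, -0.3]
finger_gap: 0.0453
```

```bash
python3 plan.py .5175 -.3847 .10 1 34
```

```text
t 6.4 pos [ 0.6074 -0.2259  0.1262] jaw 1.8 xax [ 0.014  0.013 -1.   ] gap 0.0453 F [ 0.3 -1.2 -0.3] q1,7 [0.15 0.46] n 6
0.0038 -0.026 -0.0159 0.002
0.0038 -0.0261 -0.0158 0.002
0.0038 -0.0261 -0.0157 0.002
0.0038 -0.0261 -0.0157 0.002
0.0038 -0.0262 -0.0156 0.002
0.0038 -0.0262 -0.0156 0.002
```

Emit:
jog_arm(increments=[0.0038,-0.026,-0.0159,0.002,120,0.0038,-0.0261,-0.0158,0.002,120,0.0038,-0.0261,-0.0157,0.002,120,0.0038,-0.0262,-0.0156,0.002,120,0.0038,-0.0262,-0.0156,0.002,120])

```text
time_s: 6.82
eef_pos: [0.5302, -0.3654, 0.1069]
eef_rot: [-0.009, 1.551, 0.025]
contact_force: [1.0, -0.3, -0.7]
finger_gap: 0.0452
```

```bash
python3 plan.py .5175 -.3847 .10 1 34
```

```text
t 6.82 pos [ 0.5302 -0.3654  0.1069] jaw 1.2 xax [ 0.02   0.011 -1.   ] gap 0.0452 F [ 1.  -0.3 -0.7] q1,7 [0.41 0.7 ] n 1
0.0065 -0.0191 -0.0132 0.004
```

Emit:
jog_arm(increments=[0.0065,-0.014,-0.008,0.002,120,0,-0.002,0,0,120,0,0,0,0,120])

```text
time_s: 7.07
eef_pos: [0.5169, -0.3899, 0.0996]
eef_rot: [-0.002, 1.553, 0.014]
contact_force: [0.2, -0.5, 0.0]
finger_gap: 0.045
```

```bash
python3 plan.py .5175 -.3847 .042 1 34; python3 look.py vee_block_mid slim_pin_mid
```

```text
t 7.07 pos [ 0.5169 -0.3899  0.0996] jaw 0.6 xax [ 0.018  0.007 -1.   ] gap 0.045 F [ 0.2 -0.5  0. ] q1,7 [0.46 0.73] n 2
0.0288 0.0024 -0.0002 -0.004
0.0288 0.0024 -0.0002 -0.004
vee_block_mid scene 0.61 [211 262 237 292] 684 [ 0.648 -0.148]
vee_block_mid top 0.79 [331 162 351 178] 343 [ 0.651 -0.147]
slim_pin_mid scene 0.7 [ 92 246 104 266] 139 [ 0.516 -0.385]
```

Emit:
jog_arm(increments=[0.02,0.005,0,-0.004,120,0.015,0,0,0,120,0.004,0,0,0,120,0,0,0,0,120])

```text
time_s: 7.7
eef_pos: [0.5217, -0.38, 0.0603]
eef_rot: [-0.012, 1.55, 0.023]
contact_force: [-0.6, 0.3, 0.2]
finger_gap: 0.0454
```

```bash
python3 plan.py .5175 -.3847 .042 1 34
```

```text
t 7.7 pos [ 0.5217 -0.38    0.0603] jaw 1.3 xax [ 0.021  0.008 -1.   ] gap 0.0454 F [-0.6  0.3  0.2] q1,7 [0.45 0.73] n 1
0.0182 -0.0047 -0.0046 0.005
```

Emit:
jog_arm(increments=[0.006,-0.0047,-0.0046,0.003,120,0,0,0,0,120,0,0,0,0,120])

```text
time_s: 7.95
eef_pos: [0.5172, -0.3854, 0.0542]
eef_rot: [-0.009, 1.55, 0.021]
contact_force: [-0.2, -0.8, 0.0]
finger_gap: 0.0455
```

```bash
python3 plan.py .5175 -.3847 .042 1 34
```

```text
t 7.95 pos [ 0.5172 -0.3854  0.0542] jaw 1.1 xax [ 0.021  0.007 -1.   ] gap 0.0455 F [-0.2 -0.8  0. ] q1,7 [0.46 0.74] n 1
0.0122 0.0006 0.0 0.002
```

Emit:
jog_arm(increments=[0.012,0.0006,0,0,120,0.002,0,0,0,120,0.001,0,0,0,255,0.001,0,0,0,255,0.001,0,0,0,255])

```text
time_s: 8.37
eef_pos: [0.5179, -0.3858, 0.0371]
eef_rot: [-0.01, 1.548, 0.019]
contact_force: [-3.5, 3.7, 23.9]
finger_gap: 0.0123
```

```bash
python3 plan.py .5175 -.3847 .042 1 34
```

```text
t 8.37 pos [ 0.5179 -0.3858  0.0371] jaw 1.0 xax [ 0.022  0.006 -1.   ] gap 0.0123 F [-3.5  3.7 23.9] q1,7 [0.47 0.74] n 1
-0.0049 0.0011 -0.0003 0.0
```

Emit:
jog_arm(increments=[-0.02,0,0,0,255,-0.03,0,0,0,255,-0.03,0.008,0.008,0,255,-0.01,0.02,0.016,0,255,0,0.022,0.018,0,255])

```text
time_s: 8.78
eef_pos: [0.5532, -0.34, 0.1313]
eef_rot: [-0.003, 1.552, 0.011]
contact_force: [1.2, 0.4, -1.1]
finger_gap: 0.0128
```

```bash
python3 plan.py .6506 -.2275 .12 1 34
```

```text
t 8.78 pos [ 0.5532 -0.34    0.1313] jaw 0.5 xax [ 0.019  0.005 -1.   ] gap 0.0128 F [ 1.2  0.4 -1.1] q1,7 [0.35 0.63] n 5
0.0027 0.0223 0.0196 -0.002
0.0027 0.0223 0.0197 -0.002
0.0027 0.0222 0.0197 -0.002
0.0027 0.0222 0.0197 -0.002
0.0027 0.0222 0.0198 -0.002
```

Emit:
jog_arm(increments=[0.0027,0.0223,0.0196,-0.002,255,0.0027,0.0223,0.0197,-0.002,255,0.0027,0.0222,0.0197,-0.002,255,0.0027,0.0222,0.0197,-0.002,255,0.0027,0.015,0.012,-0.002,255])

```text
time_s: 9.2
eef_pos: [0.6485, -0.2294, 0.124]
eef_rot: [-0.012, 1.546, 0.017]
contact_force: [0.4, 0.2, -1.2]
finger_gap: 0.0125
```

Emit:
jog_arm(increments=[0.015,0,0,0,255,0.015,0,0,0,255,0.01,0,0,0,255,0,0,0,0,255])

```text
time_s: 9.53
eef_pos: [0.6525, -0.2236, 0.0811]
eef_rot: [-0.016, 1.544, 0.023]
contact_force: [-1.2, -0.6, -0.7]
finger_gap: 0.0121
```

```bash
python3 plan.py .6506 -.2275 .055 1 34
```

```text
t 9.53 pos [ 0.6525 -0.2236  0.0811] jaw 1.4 xax [ 0.026  0.005 -1.   ] gap 0.0121 F [-1.2 -0.6 -0.7] q1,7 [0.14 0.43] n 1
0.026 -0.004 -0.0027 0.008
```

Emit:
jog_arm(increments=[0.018,-0.004,-0.002,0.004,255,0.01,0,0,0,255,0.003,0,0,0,255,0,0,0,0,255])

```text
time_s: 9.87
eef_pos: [0.6493, -0.2313, 0.0485]
eef_rot: [-0.01, 1.546, 0.016]
contact_force: [0.4, 0.3, -0.3]
finger_gap: 0.0127
```

```bash
python3 plan.py .6506 -.2275 .041 1 34
```

```text
t 9.87 pos [ 0.6493 -0.2313  0.0485] jaw 1.0 xax [ 0.025  0.004 -1.   ] gap 0.0127 F [ 0.4  0.3 -0.3] q1,7 [0.16 0.44] n 1
0.0076 0.0038 0.0012 -0.001
```

Emit:
jog_arm(increments=[0.004,0.002,0,0,255,0.002,0,0,0,255,0.001,0,0,0,255])

```text
time_s: 10.12
eef_pos: [0.6498, -0.2302, 0.0428]
eef_rot: [-0.01, 1.544, 0.015]
contact_force: [1.0, 0.0, -0.7]
finger_gap: 0.0125
```

Emit:
jog_arm(increments=[0.001,0,0,0,255,0.001,0,0,0,255])

```text
time_s: 10.28
eef_pos: [0.6503, -0.2301, 0.0414]
eef_rot: [-0.01, 1.543, 0.015]
contact_force: [-0.3, 0.0, 0.4]
finger_gap: 0.0128
```

Emit:
jog_arm(increments=[0.0015,0,0,0,255,0.001,0,0,0,255])

```text
time_s: 10.45
eef_pos: [0.6506, -0.2303, 0.0412]
eef_rot: [-0.01, 1.543, 0.015]
contact_force: [-8.8, 2.6, 15.8]
finger_gap: 0.0126
```

Emit:
jog_arm(increments=[-0.0005,0,0,0,200,0,0,0,0,190,0,0,0,0,160,0,0,0,0,130])

```text
time_s: 10.78
eef_pos: [0.6513, -0.2302, 0.043]
eef_rot: [-0.011, 1.541, 0.015]
contact_force: [-0.3, 1.1, -0.5]
finger_gap: 0.0414
```

Emit:
jog_arm(increments=[-0.02,0,0,0,120,-0.03,0,0,0,120,-0.03,0,0,0,120])

```text
time_s: 11.03
eef_pos: [0.6458, -0.2291, 0.1181]
eef_rot: [-0.008, 1.551, 0.017]
contact_force: [0.9, 0.3, -0.8]
finger_gap: 0.0455
```

```bash
python3 plan.py .4495 -.0590 .11 -74.2 34;  python3 - <<'E'
from cell import env
import cv2,numpy as np
c=env.capture("scene"); im=c["image"][200:330,140:320,::-1]
cv2.imwrite("pics/p2.png",cv2.resize(im,None,fx=4,fy=4,interpolation=cv2.INTER_CUBIC))
E
```

```text
t 11.03 pos [ 0.6458 -0.2291  0.1181] jaw 0.9 xax [ 0.02   0.006 -1.   ] gap 0.0455 F [ 0.9  0.3 -0.8] q1,7 [0.14 0.43] n 12
0.0004 0.0144 -0.0161 0.109
0.0004 0.0126 -0.0176 0.109
0.0004 0.0106 -0.0189 0.109
0.0004 0.0085 -0.0199 0.109
0.0004 0.0062 -0.0207 0.109
0.0004 0.004 -0.0213 0.109
0.0004 0.0016 -0.0216 0.109
0.0004 -0.0008 -0.0216 0.109
0.0004 -0.0031 -0.0214 0.109
0.0004 -0.0054 -0.021 0.109
0.0004 -0.0077 -0.0202 0.109
0.0004 -0.0098 -0.0193 0.109
```

View pics/p2.png

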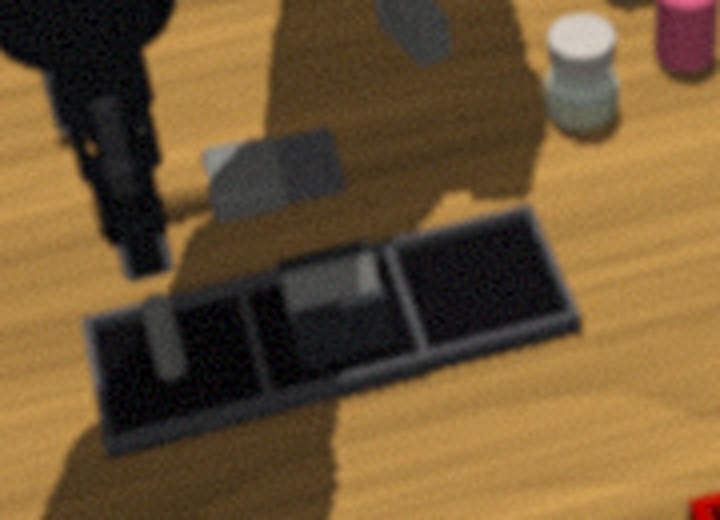

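Emit:
jog_arm(increments=[0.0004,0.0144,-0.0161,0.109,120,0.0004,0.0126,-0.0176,0.109,120,0.0004,0.0106,-0.0189,0.109,120,0.0004,0.0085,-0.0199,0.109,120,0.0004,0.0062,-0.0207,0.109,120])

```text
time_s: 11.5
eef_pos: [0.5675, -0.1611, 0.1238]
eef_rot: [0.438, 1.492, -0.422]
contact_force: [0.7, 0.7, -0.1]
finger_gap: 0.0454
```

Emit:
jog_arm(increments=[0.0004,0.004,-0.0213,0.109,120,0.0004,0.0016,-0.0216,0.109,120,0.0004,-0.0008,-0.0216,0.109,120,0.0004,-0.0031,-0.0214,0.109,120,0.0004,-0.0054,-0.021,0.109,120])

```text
time_s: 11.92
eef_pos: [0.4844, -0.0849, 0.1187]
eef_rot: [0.888, 1.353, -0.855]
contact_force: [1.1, 0.5, 0.4]
finger_gap: 0.0449
```

```bash
python3 plan.py .4495 -.0590 .08 -74.2 34
```

```text
t 11.92 pos [ 0.4844 -0.0849  0.1187] jaw -64.5 xax [ 0.039 -0.001 -0.999] gap 0.0449 F [1.1 0.5 0.4] q1,7 [-0.31 -0.57] n 2
0.0187 -0.0109 -0.0195 0.084
0.0187 -0.0125 -0.0186 0.084
```

Emit:
jog_arm(increments=[0.015,-0.01,-0.019,0.084,120,0.012,-0.009,-0.013,0.08,120,0,0,0,0,120,0,0,0,0,120])

```text
time_s: 12.25
eef_pos: [0.4519, -0.0589, 0.0899]
eef_rot: [1.023, 1.292, -0.985]
contact_force: [0.4, 0.0, -0.4]
finger_gap: 0.0453
```

```bash
python3 plan.py .4495 -.0590 .055 -74.2 34
```

```text
t 12.25 pos [ 0.4519 -0.0589  0.0899] jaw -74.6 xax [ 0.039 -0.001 -0.999] gap 0.0453 F [ 0.4  0.  -0.4] q1,7 [-0.35 -0.67] n 2
0.0174 -0.0018 -0.0005 -0.004
0.0174 -0.0018 -0.0005 -0.004
```

Emit:
jog_arm(increments=[0.016,-0.0018,0,0.003,120,0.01,-0.001,0,0,120,0.002,0,0,0,120,0,0,0,0,120])

```text
time_s: 12.58
eef_pos: [0.4535, -0.0608, 0.0622]
eef_rot: [1.022, 1.289, -0.981]
contact_force: [-0.4, 0.3, 0.2]
finger_gap: 0.0453
```

```bash
python3 plan.py .4495 -.0590 .033 -74.2 34
```

```text
t 12.58 pos [ 0.4535 -0.0608  0.0622] jaw -74.5 xax [ 0.043 -0.002 -0.999] gap 0.0453 F [-0.4  0.3  0.2] q1,7 [-0.29 -0.62] n 1
0.029 -0.0045 -0.0031 -0.005
```

Emit:
jog_arm(increments=[0.012,-0.0045,0.002,0.003,120,0.008,0,0,0,120,0.003,0,0,0,120,0,0,0,0,120])

```text
time_s: 12.92
eef_pos: [0.4533, -0.0651, 0.04]
eef_rot: [1.025, 1.285, -0.98]
contact_force: [0.5, 0.9, 0.3]
finger_gap: 0.0453
```

```bash
python3 plan.py .4495 -.0590 .033 -74.2 34
```

```text
t 12.92 pos [ 0.4533 -0.0651  0.04  ] jaw -74.6 xax [ 0.047 -0.002 -0.999] gap 0.0453 F [0.5 0.9 0.3] q1,7 [-0.23 -0.58] n 1
0.0068 -0.0024 -0.007 -0.007
```

Emit:
jog_arm(increments=[0.003,-0.002,-0.007,-0.004,120,0.003,0,0,0,120,0,0,0,0,120])

```text
time_s: 13.17
eef_pos: [0.4504, -0.0582, 0.0342]
eef_rot: [1.022, 1.286, -0.976]
contact_force: [-0.9, -0.1, -0.1]
finger_gap: 0.0452
```

```bash
python3 plan.py .4495 -.0590 .033 -74.2 34
```

```text
t 13.17 pos [ 0.4504 -0.0582  0.0342] jaw -74.3 xax [ 0.048 -0.002 -0.999] gap 0.0452 F [-0.9 -0.1 -0.1] q1,7 [-0.23 -0.58] n 1
0.0012 -0.0011 0.0006 -0.002
```

Aligned; close.

Emit:
jog_arm(increments=[0.001,0,0,0,255,0,0,0,0,255,0,0,0,0,255,0,0,0,0,255])

```text
time_s: 13.5
eef_pos: [0.4507, -0.0578, 0.0338]
eef_rot: [1.022, 1.286, -0.975]
contact_force: [-0.4, 0.0, -1.9]
finger_gap: 0.019
```

```bash
python3 plan.py .6474 -.0745 .12 -90 34
```

```text
t 13.5 pos [ 0.4507 -0.0578  0.0338] jaw -74.3 xax [ 0.049 -0.001 -0.999] gap 0.019 F [-0.4  0.  -1.9] q1,7 [-0.23 -0.58] n 7
-0.0109 0.0269 0.0101 0.039
-0.0109 0.0273 0.009 0.039
-0.0109 0.0276 0.008 0.039
-0.0109 0.0279 0.0069 0.039
-0.0109 0.0282 0.0058 0.039
-0.0109 0.0284 0.0047 0.039
-0.0109 0.0285 0.0035 0.039
```

Emit:
jog_arm(increments=[-0.025,0,0,0,255,-0.032,0,0,0,255,-0.025,0.01,0.003,0.035,255,-0.005,0.028,0.008,0.035,255,0,0.029,0.007,0.035,255])

```text
time_s: 13.92
eef_pos: [0.511, -0.0605, 0.127]
eef_rot: [1.105, 1.251, -1.06]
contact_force: [0.2, 0.8, -4.3]
finger_gap: 0.0184
```

```bash
python3 plan.py .6474 -.0745 .12 -89 34
```

```text
t 13.92 pos [ 0.511  -0.0605  0.127 ] jaw -80.6 xax [ 0.04   0.001 -0.999] gap 0.0184 F [ 0.2  0.8 -4.3] q1,7 [-0.43 -0.82] n 5
0.0025 0.0264 0.0072 0.029
0.0025 0.0266 0.0064 0.029
0.0025 0.0267 0.0056 0.029
0.0025 0.0269 0.0049 0.029
0.0025 0.027 0.0041 0.029
```

Emit:
jog_arm(increments=[0.0025,0.0264,0.0072,0.029,255,0.0025,0.0266,0.0064,0.029,255,0.0025,0.0267,0.0056,0.029,255,0.0025,0.0269,0.0049,0.029,255,0.0025,0.018,0.003,0.025,255])

```text
time_s: 14.33
eef_pos: [0.6457, -0.0721, 0.1218]
eef_rot: [1.216, 1.188, -1.163]
contact_force: [-0.6, -0.5, -2.4]
finger_gap: 0.0186
```

```bash
python3 plan.py .6474 -.0745 .075 -89 34
```

```text
t 14.33 pos [ 0.6457 -0.0721  0.1218] jaw -88.9 xax [ 0.043  0.002 -0.999] gap 0.0186 F [-0.6 -0.5 -2.4] q1,7 [-0.38 -1.  ] n 2
0.0234 -0.0002 0.0012 0.001
0.0234 -0.0002 0.0012 0.001
```

Emit:
jog_arm(increments=[0.02,-0.002,0.001,0,255,0.018,-0.001,0.001,0,255,0.008,0,0,0,255,0,0,0,0,255])

```text
time_s: 14.67
eef_pos: [0.6483, -0.0742, 0.0728]
eef_rot: [1.215, 1.186, -1.163]
contact_force: [0.3, 0.7, -2.7]
finger_gap: 0.0193
```

```bash
python3 plan.py .6474 -.0745 .05 -89 34
```

```text
t 14.67 pos [ 0.6483 -0.0742  0.0728] jaw -88.9 xax [ 0.044  0.    -0.999] gap 0.0193 F [ 0.3  0.7 -2.7] q1,7 [-0.34 -0.96] n 1
0.0228 -0.0019 0.0003 0.002
```

Emit:
jog_arm(increments=[0.015,-0.001,0,0,255,0.007,-0.001,0,0,255,0.003,0,0,0,255,0,0,0,0,255])

```text
time_s: 15.0
eef_pos: [0.647, -0.0739, 0.0467]
eef_rot: [1.215, 1.186, -1.163]
contact_force: [0.4, 0.1, -2.3]
finger_gap: 0.0184
```

```bash
python3 plan.py .6474 -.0745 .0378 -89 34
```

```text
t 15.0 pos [ 0.647  -0.0739  0.0467] jaw -88.9 xax [ 0.044  0.    -0.999] gap 0.0184 F [ 0.4  0.1 -2.3] q1,7 [-0.33 -0.94] n 1
0.0089 0.0 0.0006 0.002
```

Emit:
jog_arm(increments=[0.005,0,0,0,255,0.002,0,0,0,255,0.001,0,0,0,255])

```text
time_s: 15.25
eef_pos: [0.6478, -0.0739, 0.0391]
eef_rot: [1.216, 1.185, -1.162]
contact_force: [-0.0, -0.0, -2.3]
finger_gap: 0.019
```

Emit:
jog_arm(increments=[0.001,0,0,0,255,0.001,0,0,0,255])

```text
time_s: 15.42
eef_pos: [0.6481, -0.0739, 0.0376]
eef_rot: [1.216, 1.185, -1.161]
contact_force: [-11.1, 2.8, 25.8]
finger_gap: 0.0191
```

Emit:
jog_arm(increments=[-0.0005,0,0,0,170,0,0,0,0,160,0,0,0,0,150,0,0,0,0,150])

```text
time_s: 15.75
eef_pos: [0.6489, -0.0741, 0.0391]
eef_rot: [1.217, 1.183, -1.16]
contact_force: [-0.2, 0.2, 1.0]
finger_gap: 0.0353
```

Emit:
jog_arm(increments=[-0.02,0,0,0,140,-0.035,0,0,0,100,-0.035,0,0,0,80])

```text
time_s: 16.0
eef_pos: [0.6416, -0.0738, 0.125]
eef_rot: [1.213, 1.191, -1.167]
contact_force: [0.2, -0.5, 0.4]
finger_gap: 0.0584
```

```bash
python3 plan.py .4394 .0752 .11 -90 34;  python3 - <<'E'
from cell import env
import cv2,numpy as np
c=env.capture("scene"); im=c["image"][150:330,140:400,::-1]
cv2.imwrite("pics/p3.png",cv2.resize(im,None,fx=3,fy=3,interpolation=cv2.INTER_CUBIC))
E
```

```text
t 16.0 pos [ 0.6416 -0.0738  0.125 ] jaw -88.9 xax [ 0.038  0.001 -0.999] gap 0.0584 F [ 0.2 -0.5  0.4] q1,7 [-0.38 -1.  ] n 8
0.0009 -0.025 -0.0191 0.002
0.0009 -0.025 -0.019 0.002
0.0009 -0.0251 -0.019 0.002
0.0009 -0.0251 -0.0189 0.002
0.0009 -0.0251 -0.0189 0.002
0.0009 -0.0252 -0.0188 0.002
0.0009 -0.0252 -0.0187 0.002
0.0009 -0.0253 -0.0187 0.002
```

View pics/p3.png

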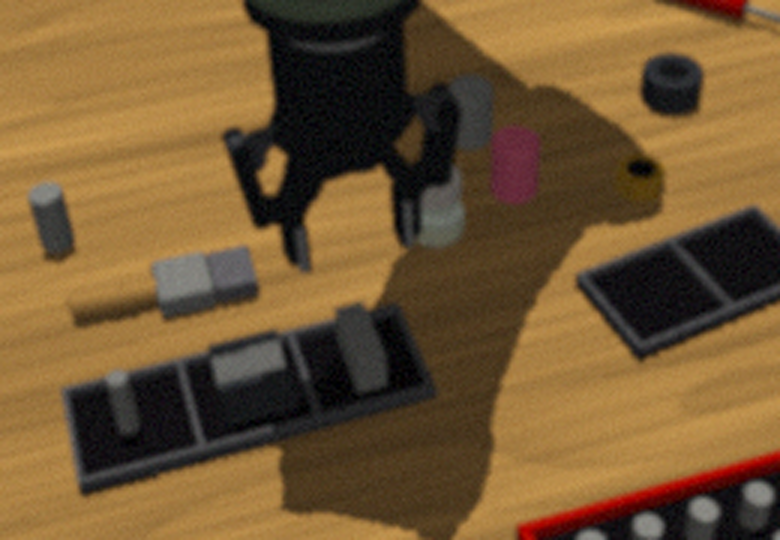

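Emit:
jog_arm(increments=[0.0009,-0.025,-0.0191,0.002,80,0.0009,-0.025,-0.019,0.002,80,0.0009,-0.0251,-0.019,0.002,80,0.0009,-0.0251,-0.0189,0.002,80,0.0009,-0.0251,-0.0189,0.002,80])

```text
time_s: 16.47
eef_pos: [0.5187, 0.0164, 0.1256]
eef_rot: [1.231, 1.166, -1.166]
contact_force: [0.5, 0.2, 0.4]
finger_gap: 0.0586
```

```bash
python3 plan.py .4394 .0752 .11 -90 34
```

```text
t 16.47 pos [0.5187 0.0164 0.1256] jaw -89.8 xax [ 0.057 -0.003 -0.998] gap 0.0586 F [0.5 0.2 0.4] q1,7 [-0.62 -1.08] n 3
0.0036 -0.0266 -0.0197 0.001
0.0036 -0.0266 -0.0197 0.001
0.0036 -0.0267 -0.0196 0.001
```

Emit:
jog_arm(increments=[0.002,-0.0266,-0.0197,0.001,80,0.002,-0.0266,-0.0197,0.001,80,0.003,-0.015,-0.012,0.001,80,0,0,0,0,80])

```text
time_s: 16.8
eef_pos: [0.4431, 0.0726, 0.1144]
eef_rot: [1.232, 1.169, -1.166]
contact_force: [1.3, 0.4, 0.3]
finger_gap: 0.059
```

```bash
python3 plan.py .4394 .0752 .08 -90 34
```

```text
t 16.8 pos [0.4431 0.0726 0.1144] jaw -89.8 xax [ 0.056 -0.001 -0.998] gap 0.059 F [1.3 0.4 0.3] q1,7 [-0.78 -1.15] n 2
0.0171 -0.0028 -0.0013 0.002
0.0171 -0.0028 -0.0013 0.002
```

Emit:
jog_arm(increments=[0.017,-0.004,-0.0015,0,80,0.012,-0.003,-0.001,0,80,0.003,0,0,0,80,0,0,0,0,80])

```text
time_s: 17.13
eef_pos: [0.4388, 0.0765, 0.0823]
eef_rot: [1.233, 1.169, -1.161]
contact_force: [0.5, -0.1, 1.0]
finger_gap: 0.0585
```

```bash
python3 plan.py .4394 .0752 .045 -90 34
```

```text
t 17.13 pos [0.4388 0.0765 0.0823] jaw -89.6 xax [ 0.059  0.001 -0.998] gap 0.0585 F [ 0.5 -0.1  1. ] q1,7 [-0.72 -1.09] n 2
0.0186 -0.0008 0.0007 0.003
0.0186 -0.0008 0.0007 0.003
```

Emit:
jog_arm(increments=[0.018,-0.001,0.001,0.003,80,0.012,-0.0015,0.0005,0,80,0.003,0,0,0,80,0,0,0,0,80])

```text
time_s: 17.47
eef_pos: [0.4415, 0.0739, 0.0502]
eef_rot: [1.239, 1.164, -1.162]
contact_force: [0.0, -0.2, 0.3]
finger_gap: 0.0589
```

```bash
python3 plan.py .4394 .0752 .042 -90 34
```

```text
t 17.47 pos [0.4415 0.0739 0.0502] jaw -90.0 xax [ 0.063  0.002 -0.998] gap 0.0589 F [ 0.  -0.2  0.3] q1,7 [-0.62 -1.02] n 1
0.0081 -0.0026 -0.0013 0.001
```

Emit:
jog_arm(increments=[0.006,-0.003,-0.0013,0,80,0.002,0,0,0,80,0.001,0,0,0,80])

```text
time_s: 17.72
eef_pos: [0.4409, 0.0746, 0.0428]
eef_rot: [1.241, 1.162, -1.16]
contact_force: [0.4, -0.4, 0.2]
finger_gap: 0.0583
```

Emit:
jog_arm(increments=[0,0,0,0,255,0,0,0,0,255,0,0,0,0,255,0,0,0,0,255])

```text
time_s: 18.05
eef_pos: [0.4418, 0.0745, 0.0444]
eef_rot: [1.242, 1.161, -1.159]
contact_force: [-0.3, 0.2, -4.7]
finger_gap: 0.0342
```

```bash
python3 plan.py .6524 .1385 .13 -85 34
```

```text
t 18.05 pos [0.4418 0.0745 0.0444] jaw -90.0 xax [ 0.067  0.002 -0.998] gap 0.0342 F [-0.3  0.2 -4.7] q1,7 [-0.61 -1.01] n 7
-0.0102 0.0308 -0.0092 -0.013
-0.0102 0.0309 -0.0088 -0.013
-0.0102 0.031 -0.0084 -0.013
-0.0102 0.0311 -0.008 -0.013
-0.0102 0.0312 -0.0076 -0.013
-0.0102 0.0313 -0.0072 -0.013
-0.0102 0.0314 -0.0068 -0.013
```

Emit:
jog_arm(increments=[-0.025,0,0,0,255,-0.035,0,0,0,255,-0.035,0,0,0,255,-0.01,0.015,-0.004,-0.013,255,0,0.03,-0.008,-0.013,255])

```text
time_s: 18.47
eef_pos: [0.474, 0.0845, 0.1555]
eef_rot: [1.219, 1.178, -1.152]
contact_force: [2.0, 1.0, -4.5]
finger_gap: 0.0343
```

```bash
python3 plan.py .6524 .1385 .13 -85 34
```

```text
t 18.47 pos [0.474  0.0845 0.1555] jaw -88.8 xax [ 0.056  0.001 -0.998] gap 0.0343 F [ 2.   1.  -4.5] q1,7 [-0.86 -1.22] n 6
0.0059 0.0296 -0.0084 -0.011
0.0059 0.0297 -0.008 -0.011
0.0059 0.0298 -0.0077 -0.011
0.0059 0.0299 -0.0074 -0.011
0.0059 0.03 -0.0071 -0.011
0.0059 0.03 -0.0067 -0.011
```

Emit:
jog_arm(increments=[0.002,0.0296,-0.0084,-0.011,255,0.002,0.0297,-0.008,-0.011,255,0.0059,0.0298,-0.0077,-0.011,255,0.0059,0.0299,-0.0074,-0.011,255,0.0059,0.03,-0.0071,-0.011,255])

```text
time_s: 18.88
eef_pos: [0.6269, 0.134, 0.1453]
eef_rot: [1.175, 1.206, -1.106]
contact_force: [1.4, -0.0, -3.0]
finger_gap: 0.0344
```

```bash
python3 plan.py .6524 .1385 .10 -85 34
```

```text
t 18.88 pos [0.6269 0.134  0.1453] jaw -85.3 xax [ 0.057  0.003 -0.998] gap 0.0344 F [ 1.4 -0.  -3. ] q1,7 [-0.75 -1.25] n 2
0.0233 0.0116 -0.0012 -0.002
0.0233 0.0116 -0.0012 -0.002
```

Emit:
jog_arm(increments=[0.02,0.012,-0.001,0,255,0.02,0.005,0,0,255,0.01,0,0,0,255,0,0,0,0,255])

```text
time_s: 19.22
eef_pos: [0.6514, 0.1391, 0.0925]
eef_rot: [1.171, 1.207, -1.103]
contact_force: [0.0, 0.1, -2.8]
finger_gap: 0.0345
```

```bash
python3 plan.py .6524 .1385 .06 -85 34
```

```text
t 19.22 pos [0.6514 0.1391 0.0925] jaw -85.0 xax [ 0.057  0.002 -0.998] gap 0.0345 F [ 0.   0.1 -2.8] q1,7 [-0.7  -1.23] n 1
0.0325 -0.0009 0.0006 -0.0
```

Emit:
jog_arm(increments=[0.018,-0.001,0,0,255,0.012,0,0,0,255,0.003,0,0,0,255,0,0,0,0,255])

```text
time_s: 19.55
eef_pos: [0.6508, 0.1386, 0.06]
eef_rot: [1.17, 1.207, -1.105]
contact_force: [0.6, -0.2, -4.3]
finger_gap: 0.0344
```

```bash
python3 plan.py .6524 .1385 .0484 -85 34
```

```text
t 19.55 pos [0.6508 0.1386 0.06  ] jaw -85.0 xax [ 0.056  0.001 -0.998] gap 0.0344 F [ 0.6 -0.2 -4.3] q1,7 [-0.68 -1.21] n 1
0.0117 0.001 0.0002 -0.001
```

Emit:
jog_arm(increments=[0.008,0,0,0,255,0.003,0,0,0,255,0.001,0,0,0,255])

```text
time_s: 19.8
eef_pos: [0.6519, 0.1389, 0.0495]
eef_rot: [1.172, 1.206, -1.103]
contact_force: [0.4, 0.4, -3.7]
finger_gap: 0.0342
```

Emit:
jog_arm(increments=[0.001,0,0,0,255,0.001,0,0,0,255])

```text
time_s: 19.97
eef_pos: [0.6523, 0.139, 0.0481]
eef_rot: [1.172, 1.205, -1.102]
contact_force: [-5.9, -0.7, 13.2]
finger_gap: 0.0342
```

Emit:
jog_arm(increments=[-0.0005,0,0,0,120,0,0,0,0,110,0,0,0,0,100,0,0,0,0,100])

```text
time_s: 20.3
eef_pos: [0.6535, 0.139, 0.0503]
eef_rot: [1.174, 1.204, -1.1]
contact_force: [1.0, 0.5, -0.2]
finger_gap: 0.0519
```

Emit:
jog_arm(increments=[-0.02,0,0,0,90,-0.035,0,0,0,60,-0.035,0,0,0,40])

```text
time_s: 20.55
eef_pos: [0.6451, 0.138, 0.1363]
eef_rot: [1.168, 1.208, -1.108]
contact_force: [0.2, 0.4, 0.6]
finger_gap: 0.0718
```

```bash
python3 plan.py .4422 .2503 .11 -85 34;  python3 - <<'E'
from cell import env
import cv2,numpy as np
c=env.capture("scene"); im=c["image"][140:290,270:450,::-1]
cv2.imwrite("pics/p4.png",cv2.resize(im,None,fx=4,fy=4,interpolation=cv2.INTER_CUBIC))
E
```

```text
t 20.55 pos [0.6451 0.138  0.1363] jaw -85.1 xax [ 0.053 -0.    -0.999] gap 0.0718 F [0.2 0.4 0.6] q1,7 [-0.73 -1.26] n 7
0.0022 -0.0277 -0.0185 -0.0
0.0022 -0.0277 -0.0185 -0.0
0.0022 -0.0277 -0.0185 -0.0
0.0022 -0.0277 -0.0185 -0.0
0.0022 -0.0276 -0.0185 -0.0
0.0022 -0.0276 -0.0185 -0.0
0.0022 -0.0276 -0.0185 -0.0
```

View pics/p4.png

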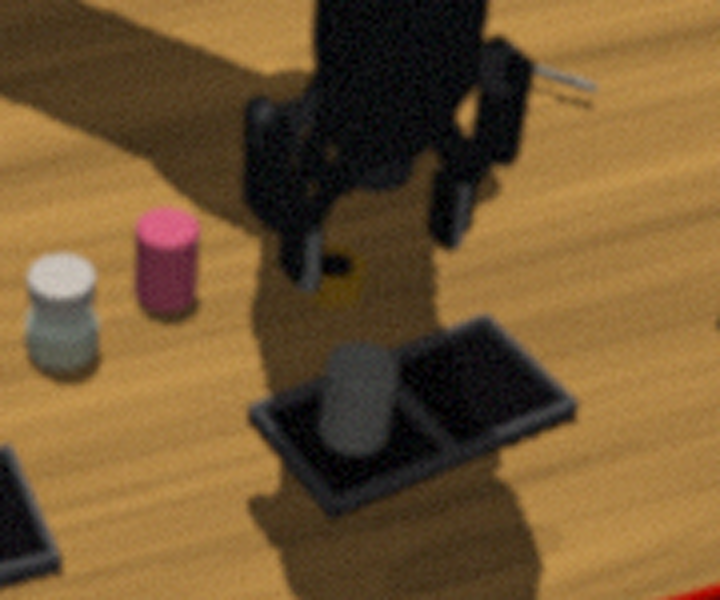

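Emit:
jog_arm(increments=[0.002,-0.0277,-0.0185,0,35,0.002,-0.0277,-0.0185,0,35,0.002,-0.0277,-0.0185,0,35,0.002,-0.0277,-0.0185,0,35,0.002,-0.0277,-0.0185,0,35])

```text
time_s: 21.02
eef_pos: [0.5051, 0.2161, 0.1296]
eef_rot: [1.186, 1.191, -1.098]
contact_force: [1.0, 0.7, 0.0]
finger_gap: 0.0736
```

```bash
python3 plan.py .4422 .2503 .10 -85 34
```

```text
t 21.02 pos [0.5051 0.2161 0.1296] jaw -85.6 xax [ 0.074  0.003 -0.997] gap 0.0736 F [1.  0.7 0. ] q1,7 [-1.02 -1.38] n 3
0.0083 -0.0207 -0.013 -0.003
0.0083 -0.0207 -0.0131 -0.003
0.0083 -0.0206 -0.0132 -0.003
```

Emit:
jog_arm(increments=[0.008,-0.0207,-0.013,-0.003,35,0.008,-0.0207,-0.0131,-0.003,35,0.006,-0.013,-0.01,-0.003,35,0,0,0,0,35])

```text
time_s: 21.35
eef_pos: [0.4415, 0.2531, 0.103]
eef_rot: [1.176, 1.201, -1.087]
contact_force: [0.6, 1.4, -0.6]
finger_gap: 0.0738
```

```bash
python3 plan.py .4422 .2503 .07 -85 34
```

```text
t 21.35 pos [0.4415 0.2531 0.103 ] jaw -84.7 xax [ 0.072  0.006 -0.997] gap 0.0738 F [ 0.6  1.4 -0.6] q1,7 [-1.13 -1.42] n 1
0.033 -0.002 0.0028 0.006
```

Emit:
jog_arm(increments=[0.018,-0.002,0.003,0,35,0.012,-0.001,0.001,0,35,0.003,0,0,0,35,0,0,0,0,35])

```text
time_s: 21.68
eef_pos: [0.4422, 0.2503, 0.0702]
eef_rot: [1.177, 1.201, -1.082]
contact_force: [0.3, 0.1, 0.6]
finger_gap: 0.0735
```

```bash
python3 plan.py .4422 .2503 .045 -85 34
```

```text
t 21.68 pos [0.4422 0.2503 0.0702] jaw -84.5 xax [ 0.074  0.008 -0.997] gap 0.0735 F [0.3 0.1 0.6] q1,7 [-1.07 -1.36] n 1
0.0251 -0.0019 0.0001 0.008
```

Emit:
jog_arm(increments=[0.016,-0.0015,0,0.004,35,0.01,-0.001,0,0,35,0.002,0,0,0,35,0,0,0,0,35])

```text
time_s: 22.02
eef_pos: [0.4444, 0.2501, 0.0432]
eef_rot: [1.184, 1.198, -1.084]
contact_force: [-0.3, -0.9, 0.7]
finger_gap: 0.0735
```

```bash
python3 plan.py .4422 .2503 .0285 -85 34
```

```text
t 22.02 pos [0.4444 0.2501 0.0432] jaw -84.9 xax [ 0.077  0.01  -0.997] gap 0.0735 F [-0.3 -0.9  0.7] q1,7 [-1.02 -1.33] n 1
0.0145 -0.0033 -0.0004 0.002
```

Emit:
jog_arm(increments=[0.009,-0.0035,-0.0004,0.002,35,0.004,-0.0005,0,0,35,0.001,0,0,0,35,0,0,0,0,35])

```text
time_s: 22.35
eef_pos: [0.443, 0.2504, 0.0306]
eef_rot: [1.187, 1.196, -1.084]
contact_force: [0.4, 0.1, -0.6]
finger_gap: 0.0738
```

```bash
python3 plan.py .4422 .2503 .0285 -85 34
python3 - <<'E'
from cell import env
import cv2,numpy as np
V=[]
for n,(x,y) in (("scene",(365,180)),("top",(186,258))):
    c=env.capture(n); im=c["image"][y-40:y+40,x-40:x+40,::-1]; V.append(cv2.resize(im,None,fx=5,fy=5,interpolation=cv2.INTER_CUBIC))
im=np.clip(np.hstack(V)*1.6,0,255).astype(np.uint8)
cv2.imwrite("pics/p5.png",im)
E
```

```text
t 22.35 pos [0.443  0.2504 0.0306] jaw -85.0 xax [ 0.079  0.011 -0.997] gap 0.0738 F [ 0.4  0.1 -0.6] q1,7 [-1.   -1.31] n 1
0.002 -0.0009 0.0 -0.0
```

View pics/p5.png

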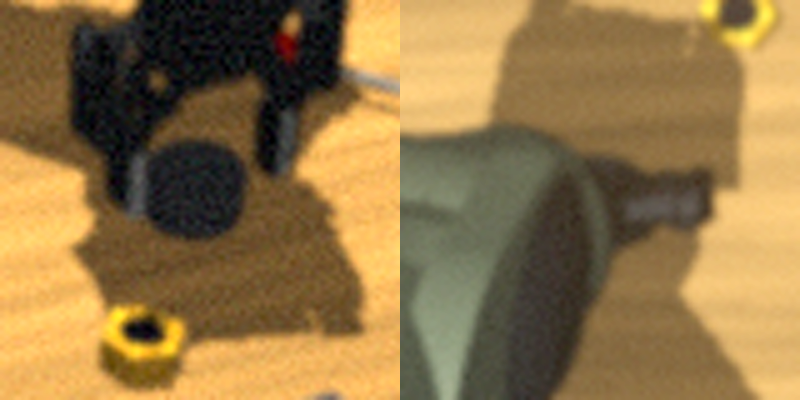

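Emit:
jog_arm(increments=[0.003,-0.0005,0,0,35,0.001,0,0,0,255,0.0005,0,0,0,255,0.0005,0,0,0,255,0,0,0,0,255])

```text
time_s: 22.87
eef_pos: [0.4434, 0.2507, 0.0274]
eef_rot: [1.189, 1.196, -1.082]
contact_force: [0.5, -0.0, -3.8]
finger_gap: 0.0487
```

Emit:
jog_arm(increments=[0,0,0,0,255])

```text
time_s: 22.95
eef_pos: [0.4433, 0.2507, 0.0276]
eef_rot: [1.19, 1.197, -1.082]
contact_force: [0.4, 0.1, -3.1]
finger_gap: 0.0487
```

```bash
python3 plan.py .6396 .2135 .13 -82 34
```

```text
t 22.95 pos [0.4433 0.2507 0.0276] jaw -85.0 xax [ 0.08   0.013 -0.997] gap 0.0487 F [ 0.4  0.1 -3.1] q1,7 [-0.99 -1.3 ] n 7
-0.0124 0.0286 0.0076 -0.007
-0.0124 0.0285 0.0079 -0.007
-0.0124 0.0285 0.0081 -0.007
-0.0124 0.0284 0.0083 -0.007
-0.0124 0.0283 0.0085 -0.007
-0.0124 0.0283 0.0087 -0.007
-0.0124 0.0282 0.0089 -0.007
```

Emit:
jog_arm(increments=[-0.025,0,0,0,255,-0.035,0,0,0,255,-0.03,0.01,0.003,-0.007,255,-0.01,0.025,0.007,-0.007,255,0,0.0285,0.008,-0.007,255])

```text
time_s: 23.37
eef_pos: [0.495, 0.2374, 0.1339]
eef_rot: [1.164, 1.212, -1.073]
contact_force: [0.5, 1.4, -4.3]
finger_gap: 0.0486
```

```bash
python3 plan.py .6391 .2165 .12 -82 34
```

```text
t 23.37 pos [0.495  0.2374 0.1339] jaw -83.6 xax [ 0.071  0.009 -0.997] gap 0.0486 F [ 0.5  1.4 -4.3] q1,7 [-1.07 -1.39] n 5
0.0048 0.0279 0.0074 -0.006
0.0048 0.0279 0.0075 -0.006
0.0048 0.0278 0.0077 -0.006
0.0048 0.0278 0.0078 -0.006
0.0048 0.0277 0.008 -0.006
```

Emit:
jog_arm(increments=[0.003,0.0279,0.0074,-0.006,255,0.003,0.0279,0.0075,-0.006,255,0.003,0.0278,0.0077,-0.006,255,0.003,0.0278,0.0078,-0.006,255,0.0048,0.018,0.005,-0.003,255])

```text
time_s: 23.78
eef_pos: [0.6347, 0.2181, 0.1278]
eef_rot: [1.14, 1.225, -1.049]
contact_force: [0.1, -1.6, -2.5]
finger_gap: 0.0483
```

```bash
python3 plan.py .6391 .2165 .075 -82 34
```

```text
t 23.78 pos [0.6347 0.2181 0.1278] jaw -81.8 xax [ 0.071  0.011 -0.997] gap 0.0483 F [ 0.1 -1.6 -2.5] q1,7 [-0.84 -1.32] n 2
0.0265 0.0001 0.0011 0.002
0.0265 0.0001 0.0011 0.002
```

Emit:
jog_arm(increments=[0.02,-0.002,0,0,255,0.018,-0.001,0,0,255,0.008,0,0,0,255,0,0,0,0,255])

```text
time_s: 24.12
eef_pos: [0.6389, 0.2152, 0.0779]
eef_rot: [1.141, 1.222, -1.052]
contact_force: [0.8, 0.0, -3.6]
finger_gap: 0.0488
```

```bash
python3 plan.py .6391 .2165 .045 -82 34
```

```text
t 24.12 pos [0.6389 0.2152 0.0779] jaw -81.9 xax [ 0.072  0.008 -0.997] gap 0.0488 F [ 0.8  0.  -3.6] q1,7 [-0.81 -1.28] n 1
0.0329 -0.002 -0.0013 0.001
```

Emit:
jog_arm(increments=[0.018,-0.002,-0.001,0,255,0.012,0,0,0,255,0.002,0,0,0,255,0,0,0,0,255])

```text
time_s: 24.45
eef_pos: [0.6387, 0.2168, 0.046]
eef_rot: [1.14, 1.223, -1.051]
contact_force: [-0.2, -0.0, -3.4]
finger_gap: 0.0487
```

```bash
python3 plan.py .6391 .2165 .033 -82 34;  python3 - <<'E'
from cell import env
import cv2,numpy as np
c=env.capture("scene"); im=c["image"][180:280,310:430,::-1]
im=cv2.resize(im,None,fx=6,fy=6,interpolation=cv2.INTER_CUBIC)
cv2.imwrite("pics/p6.png",np.clip(im*1.6,0,255).astype(np.uint8))
E
```

```text
t 24.45 pos [0.6387 0.2168 0.046 ] jaw -81.9 xax [ 0.071  0.008 -0.997] gap 0.0487 F [-0.2 -0.  -3.4] q1,7 [-0.79 -1.26] n 1
0.013 -0.0006 0.0003 0.002
```

View pics/p6.png

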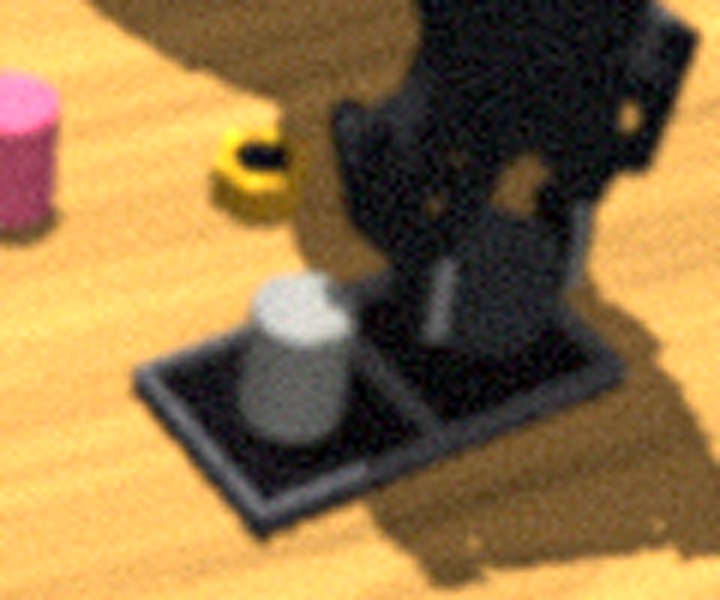

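Emit:
jog_arm(increments=[0.008,-0.0005,0,0,255,0.003,0,0,0,255,0.0005,0,0,0,255])

```text
time_s: 24.75
eef_pos: [0.6401, 0.2174, 0.0362]
eef_rot: [1.142, 1.221, -1.049]
contact_force: [-0.3, -0.2, -3.4]
finger_gap: 0.0485
```

Emit:
jog_arm(increments=[0.001,0,0,0,255,0.0005,0,0,0,255])

```text
time_s: 24.92
eef_pos: [0.6404, 0.2176, 0.035]
eef_rot: [1.142, 1.221, -1.048]
contact_force: [-0.1, -0.5, -3.4]
finger_gap: 0.0488
```

Emit:
jog_arm(increments=[0.0015,0,0,0,255,0.001,0,0,0,255])

```text
time_s: 25.08
eef_pos: [0.6409, 0.2176, 0.0337]
eef_rot: [1.143, 1.221, -1.047]
contact_force: [-9.6, -2.3, 18.7]
finger_gap: 0.0485
```

Emit:
jog_arm(increments=[0.001,0,0,0,255,0.0005,0,0,0,255])

```text
time_s: 25.25
eef_pos: [0.6408, 0.2176, 0.034]
eef_rot: [1.144, 1.223, -1.047]
contact_force: [-6.2, -1.0, 7.4]
finger_gap: 0.0486
```

Emit:
jog_arm(increments=[-0.001,0,0,0,90,0,0,0,0,85,0,0,0,0,80,0,0,0,0,75])

```text
time_s: 25.58
eef_pos: [0.6418, 0.2177, 0.0365]
eef_rot: [1.146, 1.221, -1.045]
contact_force: [0.1, -0.6, 0.5]
finger_gap: 0.0603
```

Emit:
jog_arm(increments=[-0.015,0,0,0,75,-0.03,0,0,0,75,-0.035,0,0,0,75,-0.035,0,0,0,75,-0.02,0,0,0,75])

```text
time_s: 26.0
eef_pos: [0.629, 0.2141, 0.1746]
eef_rot: [1.141, 1.223, -1.053]
contact_force: [0.1, -0.2, 0.6]
finger_gap: 0.0599
```

Emit:
jog_arm(increments=[0,-0.03,0,0,75,0,-0.035,0,0,75,0,-0.035,0,0,75,0,-0.035,0,0,75,0,-0.02,0,0,75])

```text
time_s: 26.42
eef_pos: [0.4755, 0.1909, 0.1727]
eef_rot: [1.153, 1.216, -1.043]
contact_force: [0.2, -0.4, -0.0]
finger_gap: 0.0602
```

```bash
python3 plan.py .45 .2165 .2 ; python3 look.py;  python3 - <<'E'
from h import *
C,out=pickle.load(open("look.pkl","rb"))
im=C["scene"]["image"][150:330,140:440,::-1]
im=cv2.resize(im,None,fx=2.6,fy=2.6,interpolation=cv2.INTER_CUBIC)
cv2.imwrite("pics/p7.png",np.clip(im*1.5,0,255).astype(np.uint8))
im=C["top"]["image"][130:280,110:460,::-1]
im=cv2.resize(im,None,fx=2.2,fy=2.2,interpolation=cv2.INTER_CUBIC)
cv2.imwrite("pics/p8.png",np.clip(im*1.5,0,255).astype(np.uint8))
E
```

```text
t 26.42 pos [0.4755 0.1909 0.1727] jaw -82.1 xax [ 0.083  0.015 -0.996] gap 0.0602 F [ 0.2 -0.4 -0. ] q1,7 [-1.07 -1.35] n 2
-0.0145 -0.0097 -0.0145 -0.0
-0.0145 -0.0097 -0.0145 -0.0
thick_pin_mid scene 0.97 [351 225 370 253] 467 [0.645 0.143]
thick_pin_mid scene 0.71 [306 192 322 220] 371 [0.509 0.087]
thick_pin_mid top 0.65 [308 165 317 188] 190 [ 0.644 -0.073]
thick_pin_mid top 0.63 [244 223 259 236] 184 [0.509 0.087]
thick_pin_mid top 0.61 [220 170 234 184] 181 [0.649 0.141]
middle_pin_mid scene 0.81 [150 210 168 234] 271 [ 0.457 -0.255]
middle_pin_mid top 0.49 [381 241 395 251] 105 [ 0.458 -0.256]
slim_pin_mid scene 0.71 [175 271 187 296] 137 [ 0.647 -0.23 ]
slim_pin_mid top 0.63 [367 167 376 174] 33 [ 0.652 -0.232]
ring_gauge_mid scene 0.74 [379 216 402 245] 490 [0.636 0.221]
ring_gauge_mid top 0.58 [187 172 207 192] 283 [0.639 0.22 ]
vee_block_mid scene 0.56 [210 260 238 293] 682 [ 0.647 -0.147]
vee_block_mid top 0.65 [331 160 352 180] 375 [ 0.651 -0.148]
setting_block_mid scene 0.7 [252 251 271 279] 312 [ 0.641 -0.072]
setting_block_mid top 0.57 [306 166 318 189] 189 [ 0.645 -0.072]
two_bay_tray scene 0.56 [332 225 413 267] 1352 [0.659 0.164]
two_bay_tray scene 0.23 [163 252 284 315] 3057 [ 0.655 -0.161]
two_bay_tray top 0.94 [186 156 246 197] 1374 [0.645 0.173]
two_bay_tray top 0.42 [328 162 349 180] 367 [ 0.653 -0.147]
two_bay_tray top 0.31 [380 243 395 254] 144 [ 0.459 -0.262]
three_bay_tray scene 0.89 [162 249 282 314] 3054 [ 0.656 -0.162]
three_bay_tray scene 0.38 [250 252 273 277] 359 [ 0.631 -0.07 ]
three_bay_tray top 0.75 [294 159 390 189] 2263 [ 0.648 -0.156]
jar scene 0.85 [279 202 294 231] 454 [0.536 0.016]
jar top 0.71 [267 213 284 227] 212 [0.534 0.016]
```

View pics/p7.png

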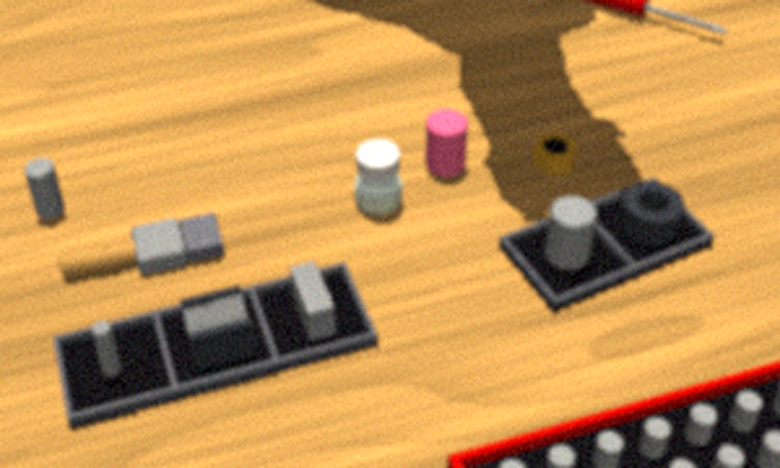

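View pics/p8.png

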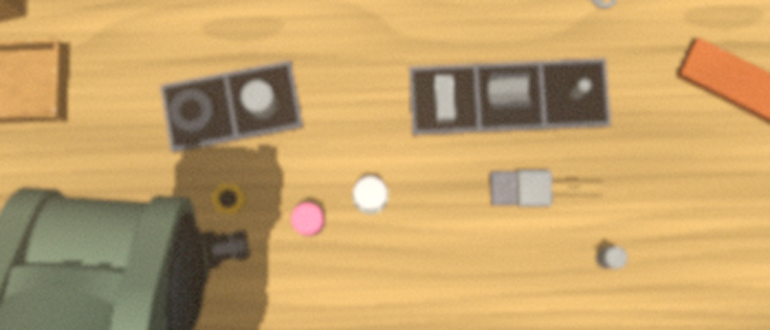

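Run:
```python
from h import *
C,out=pickle.load(open("look.pkl","rb"))
tr={"two":(.646,.176,.17),"three":(.649,-.1505,.021)}
S={n:[] for n in C}
vis={n:cv2.resize(c["image"][:,:,::-1],None,fx=6,fy=6,interpolation=cv2.INTER_CUBIC) for n,c in C.items()}
for nm,g,t in(("thick_pin_mid",(.65,.14),"two"),("ring_gauge_mid",(.638,.22),"two"),("vee_block_mid",(.65,-.1475),"three"),("slim_pin_mid",(.6505,-.231),"three"),("setting_block_mid",(.645,-.072),"three"),("middle_pin_mid",(.4583,-.2555),None),("jar",(.535,.016),None)):
    z0=.004 if t else 0
    M[nm]=M[nm]+[0,0,z0]; obs=[]
    for n,c in C.items():
        k=[r["mask"] for r in out[nm,n] if r["mask"].any() and np.linalg.norm(unproj(c,np.argwhere(r["mask"]).mean(0)[::-1],M[nm][:,2].mean())[:2]-g)<.02]
        if k: obs.append((c,k[0]))
    yaw="block" in nm
    p,v=fit(obs,nm,g,yaw); each=[fit([o],nm,p[:2],yaw)[0].round(4).tolist() for o in obs]
    loc=""
    if t:
        x,y,a=tr[t]; d=p[:2]-[x,y]; loc=np.round([d@[np.cos(a),np.sin(a)],d@[-np.sin(a),np.cos(a)]],4)
    print(nm,p.round(4),round(v,3),each,"tray-local",loc)
    for n,c in C.items():
        hh=hull(c,place(M[nm],(p[0],p[1],p[2] if yaw else 0))); cv2.polylines(vis[n],[np.round((hh+.5)*6).astype(np.int32)],True,(0,255,0),1)
a=vis["scene"][205*6:275*6,325*6:425*6]; b=vis["scene"][240*6:320*6,160*6:290*6]
cv2.imwrite("pics/q1.png",np.clip(a*1.5,0,255).astype(np.uint8)); cv2.imwrite("pics/q2.png",np.clip(b*1.5,0,255).astype(np.uint8))
```

```text
thick_pin_mid [0.6488 0.1407] 0.858 [[0.6489, 0.1407], [0.6488, 0.1407]] tray-local [-0.0032 -0.0352]
ring_gauge_mid [0.6379 0.219 ] 0.847 [[0.6385, 0.219], [0.6379, 0.2191]] tray-local [-0.0007  0.0438]
vee_block_mid [ 0.6501 -0.147   1.5907] 0.931 [[0.6503, -0.147, 1.601], [0.6501, -0.1468, 1.5842]] tray-local [0.0012 0.0035]
slim_pin_mid [ 0.6486 -0.2293] 0.675 [[0.6511, -0.2294], [0.6486, -0.2293]] tray-local [-0.0021 -0.0788]
setting_block_mid [ 0.6437 -0.0719 -0.0099] 0.865 [[0.6437, -0.0728, -0.0334], [0.6444, -0.0716, -0.0278]] tray-local [-0.0037  0.0787]
middle_pin_mid [ 0.4581 -0.2548] 0.85 [[0.4574, -0.255], [0.4582, -0.2548]] tray-local 
jar [0.5336 0.0162] 0.875 [[0.5338, 0.0169], [0.5336, 0.0162]] tray-local
```

View pics/q1.png

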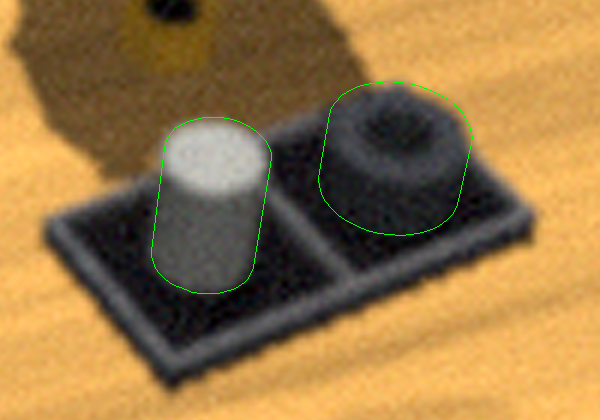

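View pics/q2.png

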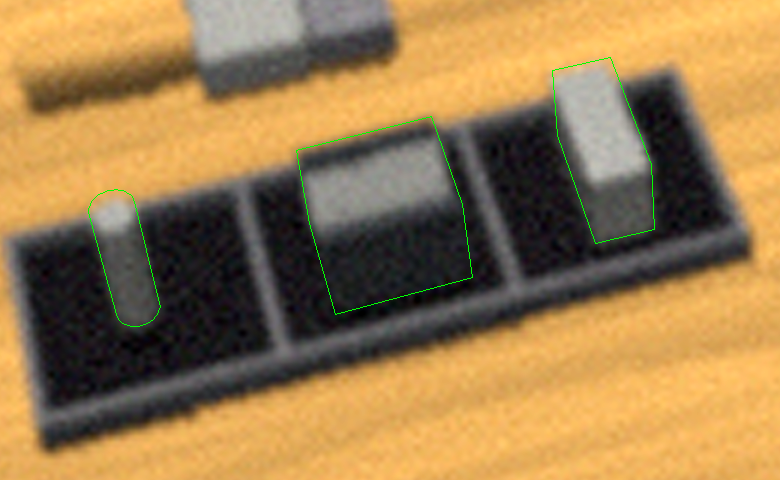

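```bash
python3 -c "
from cell import env
o=env.observe(); print(o['time_s'],o['contact_force'].round(1)); print(env.close_job())"
```

```text
27.4167 [0.8 0.1 0.3]
the job is handed in; nothing more can be done
None
```

Both gauge kits are made up, and I handed the job in at 27.4 s of the 117 s allowed. The hand-in gives no verdict.

| Thing | Tray | Measured position in the tray frame (x, y), mm |
|---|---|---|
| Thick pin | Two-bay | -3, -35 |
| Ring gauge | Two-bay | -1, +44 |
| V-block | Three-bay, middle | +1, +4 |
| Slim pin | Three-bay, end | -2, -79 |
| Setting block | Three-bay, other end | -4, +79 |

- **Placing:** in the last pictures all five stand upright and clear of the rims. Models placed on the bay floor match their outlines in both cameras.
- **Left alone:** the middle pin and the jar measure within about 1 mm of where they started.
- **Arm:** it ended clear of everything, gripper open, with contact force about zero.

**Checks that disagreed:**
- **Ring contact height:** contact came about 2 mm higher than I expected, probably a finger on the rim or the tilt of the tool. I let it go there; it now sits flat in the pictures.
- **Tool tilt:** it drifted to about 0.08 rad over the run. The grips held.
- **Slim pin:** its outline fit was weaker than the others (overlap 0.68). Its position still agreed within 3 mm between the two cameras.
- **Networks:** they sometimes reported the pink pin, and once the setting block, as the thick pin. I rejected those by position and colour.

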